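# Empty the used paint tubes through the drop-bottom bin

## Task

Clear up after the pot-painting session: first lift the freshly painted cover off the blue drop-bottom bin and set it to dry, flat and centred, on the upturned terracotta pot. The bin's trap-door bottom has been left hanging open with its bolt drawn back, so swing it shut, push the bolt home and put every used paint tube lying on the table into the bin; then draw the bolt and swing the trap fully open so that they all drop together into the clear crate below. Finally swing the trap fully shut again and push the bolt fully home, leaving the tubes in the crate, the cover on its pot, and the painted pot, paint bottle and brush tin undisturbed.

Things in the scene. Friction and masses are not known exactly. Their poses are not given: they have to be found in the camera images.
- bin: Blue bin on four legs over a clear crate; fixed. Origin on the table under its centre; +x away from the robot (turned up to 0.22 rad), +y left, z up. Inside 140 (x) by 165 (y) mm, walls 6, rim at 291 mm, shut trap (its floor) at 200 mm. Legs at x +-68, y +-111 mm, 270 mm tall. Crate 262 (x) by 200 (y) mm outside, 70 mm high (front wall 100), walls 4, centred at x -49, y 0 mm.
- bin_mouth (a point): Centre of the bin's open top, in the plane of the rim, 291 mm above the table; axes as bin.
- crate_floor (a point): Centre of the clear crate's inner floor, 4 mm above the table; axes as bin.
- trap (a joint): Aluminium trap-door bottom of the bin, rad: 0 shut, 1.0 fully open, front edge hanging down. Hinge line along the bin's y at bin x = 74, z = 196 mm. Stiff hinge (0.8 N m, about 7 N at the red bar): stays where it is left. Worked by the lever with the red bar. Starts part open. With the bolt in it can neither be opened nor, if open, be shut.
- trap_grip (a point): Middle of the red bar on the trap's lever, where to take it: round, 14 mm thick, 56 mm long along the bin's y, inner end at the lever, on the bin's right (-y). The lever stands upright when shut and swings to the robot (bin -x) and down to open: at angle a the bar is at bin x = 74 - 120 sin a, y = -157, z = 196 + 120 cos a (mm).
- bolt (a joint): Slide bolt under the trap's front edge, m: 0 fully home, 0.035 fully drawn towards the robot (bin -x). The trap can pass it only from about 0.031 up. It goes in only with the trap shut to within about 0.03 rad. Drag about 2 N; stays where it is left. Starts at 0.020 to 0.035.
- bolt_knob (a point): Centre of the bolt's yellow upright knob, in front of the bin's near wall: 18 (x) by 24 (y) by 40 mm high, centre 273 mm above the table, at bin x = -111 mm minus the bolt's draw, y = 0. On an 8 mm thick steel riser. 26 mm between knob and bin wall when home; free on both y sides.
- cover_grip (a point): Centre of the wooden grip bar on the bin's green cover. Cover: flat board 150 (x) by 180 (y) by 8 mm with a bar 24 (x) by 70 (y) mm on its middle, rising 32 mm above the board. This point is 24 mm above the cover's underside; z up. Starts lying on the bin's rim. 250 g.
- pot_top (a point): Centre of the flat top (its upturned foot, 68 mm across) of the upturned terracotta pot, 100 mm above the table; the pot is 116 mm across at the table and does not move.
- tube1_mid (a point): Centre of used paint tube 1 (white, blue band), about 60 g. Body a rounded block 84 mm long (x), 42 wide, 30 high, centred on this point, then a 26 mm thick black cap to +x (to 65 mm) and a flat crimp to -x (to 53 mm). Starts lying flat on the table, z up, this point 15 mm above it. May be absent (None).
- tube2_mid (a point): Centre of used paint tube 2 (silver, orange band), about 60 g. Body a rounded block 84 mm long (x), 42 wide, 30 high, centred on this point, then a 26 mm thick black cap to +x (to 65 mm) and a flat crimp to -x (to 53 mm). Starts lying flat on the table, z up, this point 15 mm above it. May be absent (None).
- tube3_mid (a point): Centre of used paint tube 3 (grey, red band), about 60 g. Body a rounded block 84 mm long (x), 42 wide, 30 high, centred on this point, then a 26 mm thick black cap to +x (to 65 mm) and a flat crimp to -x (to 53 mm). Starts lying flat on the table, z up, this point 15 mm above it. May be absent (None).
- tube4_mid (a point): Centre of used paint tube 4 (yellow, black band), about 60 g. Body a rounded block 84 mm long (x), 42 wide, 30 high, centred on this point, then a 26 mm thick black cap to +x (to 65 mm) and a flat crimp to -x (to 53 mm). Starts lying flat on the table, z up, this point 15 mm above it. May be absent (None).
- painted_pot: Bystander: terracotta pot with a white band, 120 mm across, 110 mm high; origin under its centre.
- paint_bottle: Bystander: green paint bottle, 60 mm across, 150 mm high; origin under its centre.
- brush_tin: Bystander: brass-coloured tin of brushes, tin 70 mm across, 100 mm high, brushes to 200 mm; origin under its centre.
Things that resemble listed ones, but are neither listed nor needed, are in the scene too. Leave any turquoise look-alike of the part that bears tube2_mid alone. What is shaped like the part that bears tube3_mid but green is not meant.

How it is judged:
By the outcome, as a careful person would: the job done as asked, in the order asked, and still so for the second after the job is handed in, with the robot touching nothing.
Of tube1, tube2, tube3, tube4 only 2 to 4 are there at a start; the rules pass over those that are not, and their reading is None.
At some moment in a run one of tube1, tube2, tube3, tube4 may be knocked a few centimetres aside while the robot is not near it.
Once in a run the grip may slacken for a moment while it holds something.
It also fails if it takes over 210 s, if anything falls off the work surface, if the arm or the gripper's body presses on something with over 40 N, if the wrist force passes 120 N, or if a joint passes its speed limit or range.

## Robot

A 6-joint arm with a two-finger parallel gripper is mounted at the origin on the work surface. World frame = base frame: x ahead of the robot, y to its left, z up, the work surface at z = 0. Lengths are in mm, angles in rad, forces in N, time in s.
With the tool pointing down it reaches from about 350 to 875 mm from the base axis. Payload 4.2 kg.
Tool frame: the origin (TCP) lies at the very end of the fingers, on their centre line; the grasp point (between the pads) lies 19 mm behind it; z points along the fingers, y is the line along which they close (so a half turn about z gives the same grasp; the last joint's range is limited). The gripper opens to 85 mm and grips with 20 to 120 N. Pads are 22 mm wide; open, the fingers measure 114 mm over their backs; the gripper's body (76 mm by 85 mm) begins 54 mm behind the grasp point. The pads swing forward as they close: fully open they stand 13 mm farther back than shut.
Start: joints at [1.496, 0.385, 0.008, 0, -1.194, -0.259], TCP at [204.74, 590.492, 231.312] pointing down, gripper open.
Joint ranges: [-3.14, 3.14], [-1.21, 2.06], [-1.07, 1.41], [-3.16, 2.05], [-2.99, -0.16], [-3.1, 3.1]. Speed limits (rad/s): [2.79, 2.79, 3.14, 3.14, 3.14, 3.14].

## Interface

Orientations are given as a unit quaternion [x, y, z, w].
In Python, from bench import arm, optics gives the robot as it stands. The module is installed in compiled form; this text tells all that it offers.
- The arm moves only by the tool step_arm, never from a script. Its argument "motion" is a list of rows, each an object with "dr": the turn, a rotation vector about the tool's x, y, z in units of 8 degrees (1.0 is 8 degrees), a list of three; "slide": the shift along the tool's x, y, z in mm, a list of three; "jaw": the finger opening in mm, from 0 to 85.4. A call has exactly 8 rows; each row is the pose to reach, as a shift and turn from the pose commanded when the call began, along the tool's axes at that moment; what a row does not reach only later rows make up. A row lasts 1/8 s, in which the tool goes at most 62.5 mm and 10.7 degrees, less where a joint would pass 70% of its speed; a pose out of reach is approached as far as the arm can. A call with a gripper value outside its range is refused whole. The fingers move at their own pace and stop on an object; the grip force is fixed at half the most. Time passes only in rows, so rows that repeat a pose let the fingers close, or fill a call up. It gives the time, the measured TCP pose, the force, the opening and the grip force at its end, in the units of the state.
- arm.read_state(): the state, without advancing time (a new reading comes with each control period).
- optics.get_image(name): name is "scene" or "top"; returns the picture (420x560x3 uint8, blue, green, red); there is no depth.
- optics.camera_info(name): a dict with "camera_matrix" (3x3 intrinsics, pixels), "k1" (the pictures are not rectified: a ray, as slopes to the right and down, at radius r is drawn at 1 + k1 r^2 times it, then the intrinsics apply), "view" (4x4, takes a point from world to camera coordinates). Camera axes: x right, y up, looking along -z (the intrinsics and any distortion apply to the point x, -y, -z); pixel columns grow to the right and rows downward; lengths in mm; the calibration is good to about 2 mm. A picture is of the moment at which its call begins. camera_info takes no time and is no camera call.
- arm.job_done(): hands the job in; it is judged then, once.
The state is a dict: "clock": time; "joints": joint angles; "joint_vel": joint speeds; "joint_efforts": joint torques, N m; "position": TCP position; "ee_rot": TCP orientation; "contact_force": force on the tool from outside, world axes, zero at the start; "wrist_torque": the same for the moment, N m; "gripper_width": finger opening in mm; "grasp_force": force on a finger pad.
Only numpy, scipy, OpenCV 4.12 (cv2) and the standard library are available. Lean on these libraries where they do the work, as an engineer would, in place of code of your own. Each camera call takes 0.05 s, during which the arm holds its last target. There are 200 camera calls.

## Working session

There is one attempt and no reset: what is moved stays moved. The work goes in short steps, Python scripts to look and compute and a tool call to move; the robot and the scene stay as the last step left them, time stands still between calls to the robot, and variables do not carry over. Pictures are saved under pics/ and viewed, at most 14 in all, crops included, and the job is handed in when it is done.

Besides the shell and the picture viewer there is one more tool, called after "Emit:" in YAML: its name, and indented under it one key for each argument. step_arm: Moves the arm, as the interface text tells. Its arguments: {"type":"object","properties":{"motion":{"type":"array","items":{"type":"object","properties":{"dr":{"type":"array","items":{"type":"number"}},"slide":{"type":"array","items":{"type":"number"}},"jaw":{"type":"number"}}}}},"required":["motion"]}

```bash
mkdir -p pics; python3 - <<'E'
from bench import arm, optics
import cv2, numpy as np
s=arm.read_state(); print({k:np.round(v,3) for k,v in s.items()})
for n in("scene","top"):
    i=optics.get_image(n); cv2.imwrite(f"pics/{n}0.png",i)
    c=optics.camera_info(n); print(n,np.round(c["camera_matrix"],2).tolist(),c["k1"],np.round(c["view"],4).tolist())
E
```

```text
{'clock': np.float64(0.0), 'joints': array([ 1.496e+00,  3.860e-01,  7.000e-03, -1.000e-03, -1.194e+00,
       -2.590e-01]), 'joint_vel': array([-0.   , -0.   ,  0.001, -0.   , -0.   ,  0.001]), 'joint_efforts': array([ 1.0000e-03, -3.9229e+01,  1.8840e+01,  4.1860e+00, -5.0000e-03,
        0.0000e+00]), 'position': array([204.566, 589.967, 230.236]), 'ee_rot': array([ 0.986, -0.166, -0.   ,  0.001]), 'contact_force': array([0.018, 0.3  , 0.393]), 'wrist_torque': array([ 0.014,  0.054, -0.044]), 'grasp_force': np.float64(0.0), 'gripper_width': np.float64(85.635)}
scene [[521.33, 0.0, 273.85], [0.0, 521.33, 214.35], [0.0, 0.0, 1.0]] -0.05214507209526507 [[-0.691, 0.7227, 0.0163, 417.0561], [-0.3788, -0.3812, 0.8433, 30.4766], [0.6157, 0.5765, 0.5372, -2072.6057], [0.0, 0.0, 0.0, 1.0]]
top [[533.34, 0.0, 281.38], [0.0, 533.34, 202.34], [0.0, 0.0, 1.0]] -0.07279488403655898 [[0.0267, -0.9996, -0.0048, -56.7325], [0.9954, 0.0261, 0.0918, -556.0721], [-0.0916, -0.0072, 0.9958, -1740.084], [0.0, 0.0, 0.0, 1.0]]
```

View pics/scene0.png

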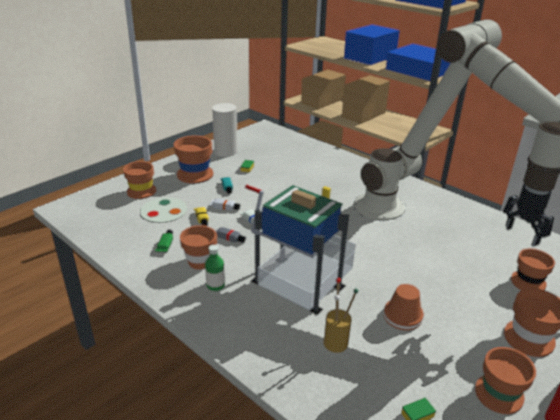

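View pics/top0.png

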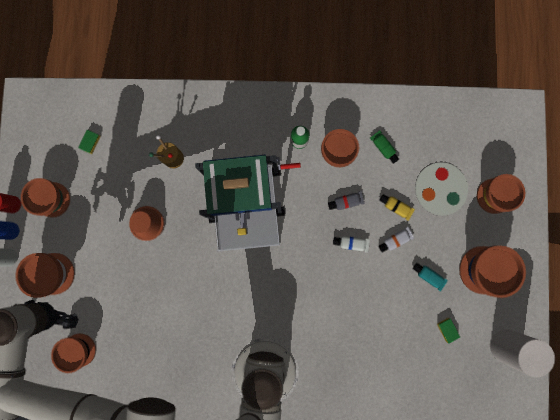

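The scene camera shows the bin at (300,225) and the upturned pot at (404,307). In the top view:
- Tube candidates: grey/red (346,201), yellow/black (397,206), white/blue (352,242), silver/orange (396,239).
- Look-alikes to leave alone: turquoise (430,275) and green (385,147).
- Upturned pot at (147,223), against the upright pots elsewhere.
- Green cover on the bin at (236,184), red bar at (290,166), yellow knob at (242,232).

I'll take close crops next.

```bash
cat > h.py <<'E'
from bench import arm, optics
import cv2, numpy as np
from scipy.spatial.transform import Rotation as R
from scipy.optimize import least_squares
C={n:optics.camera_info(n) for n in("scene","top")}
def proj(n,P):
    c=C[n];V=np.array(c["view"]);p=np.atleast_2d(P)@V[:3,:3].T+V[:3,3]
    s=np.c_[p[:,0],-p[:,1]]/-p[:,2:]; s=s*(1+c["k1"]*(s**2).sum(1,keepdims=True))
    K=np.array(c["camera_matrix"]); return s@K[:2,:2].T+K[:2,2]
def onz(n,uv,z): # pixel -> world at height z
    f=lambda q:(proj(n,[q[0],q[1],z])-np.array(uv)).ravel()
    return least_squares(f,[500,0]).x
def tri(uvs,uvt):
    r=least_squares(lambda P:np.r_[(proj("scene",P)-uvs).ravel(),(proj("top",P)-uvt).ravel()],[500,0,100])
    return r.x, np.sqrt((r.fun**2).mean())
def crop(n,x,y,w,h,k,name,im=None):
    im=optics.get_image(n) if im is None else im
    cv2.imwrite(name,cv2.resize(im[y:y+h,x:x+w],None,fx=k,fy=k,interpolation=cv2.INTER_CUBIC))
def rel(dest,rv=None):
    """slide to world dest from commanded/measured pose in tool axes"""
    s=arm.read_state(); q=R.from_quat(s["ee_rot"]); return q.inv().apply(np.array(dest)-s["position"])
E
python3 - <<'E'
from h import *
crop("x",190,130,260,160,3,"pics/ct.png",cv2.imread("pics/top0.png"))
crop("x",150,150,260,190,3,"pics/cs.png",cv2.imread("pics/scene0.png"))
E
```

```text
(no output)
```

View pics/ct.png

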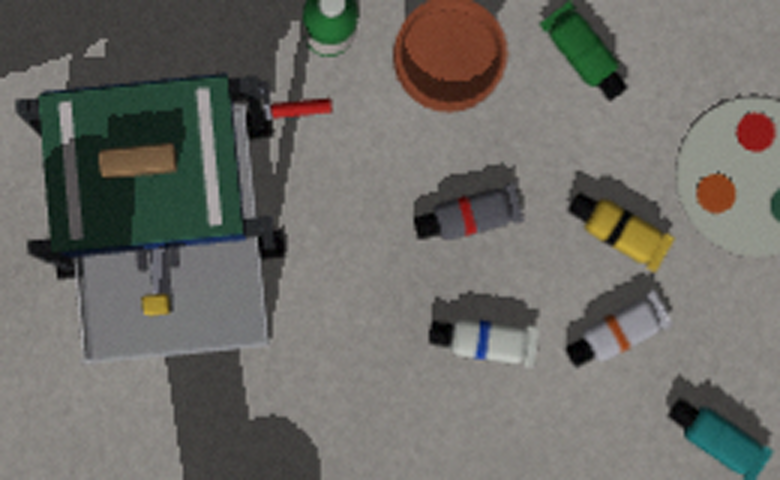

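View pics/cs.png

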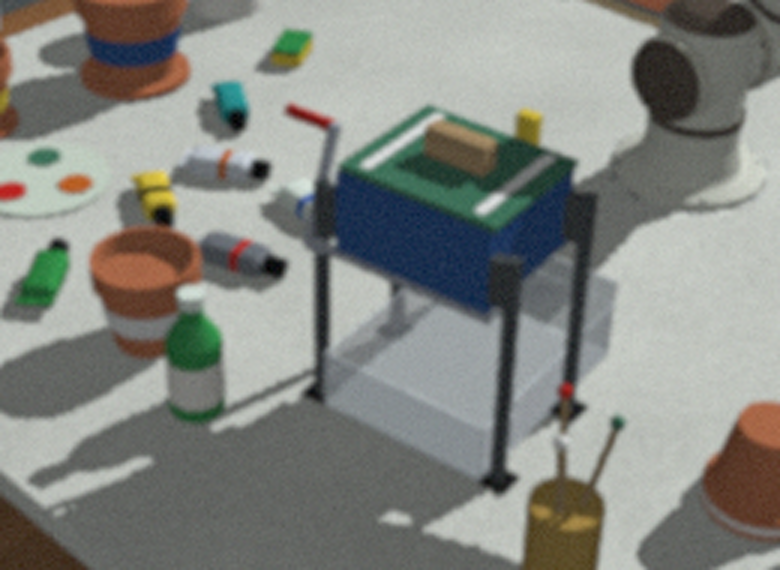

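```bash
cat > m0.py <<'E'
from h import *
t=lambda x,y:np.array([190+(x+.5)/3-.5,130+(y+.5)/3-.5]); s=lambda x,y:np.array([150+(x+.5)/3-.5,150+(y+.5)/3-.5])
T={"++":t(40,93),"+-":t(230,76),"--":t(244,237),"-+":t(50,254)}
S={"+-":s(345,165),"--":s(432,107),"-+":s(577,162),"++":s(497,228)}
sg={k:np.array([75*(1 if k[0]=="+" else -1),90*(1 if k[1]=="+" else -1),0]) for k in T}
for k in T: print(k,tri(S[k],T[k]))
def f(p):
    o=[]
    for k in T:
        P=R.from_euler("z",p[3]).apply(sg[k])+p[:3]
        o+=[proj("top",P)-T[k],proj("scene",P)-S[k]]
    return np.concatenate(o).ravel()
r=least_squares(f,[600,0,299,0]);print("cover top",r.x.round(3),np.sqrt((r.fun**2).mean()))
# bin from feet and crate
B=[("scene",s(313,393),[68,-111,0]),("scene",s(497,481),[68,111,0]),("scene",s(570,408),[-68,111,0]),
 ("top",t(90,358),[-180,100,100]),("top",t(268,343),[-180,-100,100])]
g=lambda p:np.concatenate([(proj(n,R.from_euler("z",p[2]).apply(P)+[p[0],p[1],0])-u).ravel() for n,u,P in B])
r=least_squares(g,[600,0,0]);print("bin",r.x.round(3),r.fun.round(1))
print("knob",tri(s(530,112),t(154,304)))
print("bar ends",tri(s(290,108),t(331,106)),tri(s(332,124),t(272,111)))
print("cover bar top",tri(s(464,137),t(137,157)))
print("pot top",[(proj("top",[*onz("top",[147,223],100),100]),onz("top",[147,223],100))])
E
python3 m0.py
```

```text
++ (array([642.78083445, 182.56534401, 298.93733354]), np.float64(0.6852311534810601))
+- (array([662.1238936 ,   5.67735198, 297.5950963 ]), np.float64(1.226705263475017))
-- (array([512.47246242, -13.43587304, 294.33391142]), np.float64(0.6651850331169105))
-+ (array([493.87251563, 164.25814752, 296.78910104]), np.float64(0.2919759136451613))
cover top [5.77796e+02 8.47320e+01 2.96887e+02 1.14000e-01] 0.8809507409756707
bin [5.84678e+02 8.15960e+01 1.44000e-01] [ 1.8  0.8 -0.6 -0.2 -2.5  0.4 -2.2  1.7  1.5 -0.7]
knob (array([448.86491373,  67.10500985, 295.39705134]), np.float64(0.18360248696023107))
bar ends (array([636.29837291, -92.30327364, 310.49117648]), np.float64(0.3393925552422789)) (array([630.32451014, -37.9117684 , 311.73905251]), np.float64(0.20367961303643298))
cover bar top (array([580.44314958,  86.37943193, 328.31177655]), np.float64(0.8038661387836955))
pot top [(array([[147., 223.]]), array([473.41181034, 382.56233578]))]
```

The top crop confirms the four tubes by body and band colour, and the scene crop shows the trap lever tilted toward the robot. Corners are consistent with the sizes given: cover top is about 297 against 299 expected, and the bar is at z 311. Next is the upturned pot, in both views.

```bash
python3 - <<'E'
from h import *
a=cv2.imread("pics/top0.png")[190:260,110:190];b=cv2.imread("pics/scene0.png")[270:340,365:445]
cv2.imwrite("pics/pot.png",cv2.resize(np.hstack([a,b]),None,fx=5,fy=5,interpolation=cv2.INTER_CUBIC))
E
cat > m1.py <<'E'
from h import *
t=lambda x,y:np.array([190+(x+.5)/3-.5,130+(y+.5)/3-.5]); s=lambda x,y:np.array([150+(x+.5)/3-.5,150+(y+.5)/3-.5])
D={"white1":((430,332),(536,347),None,None),"silver2":((569,355),(662,306),(268,170),(190,163)),"grey3":((417,227),(521,195),(286,267),(203,241)),"yellow4":((572,203),(665,252),(163,222),(152,173))}
for n,(a,b,c,d) in D.items():
    A,B=onz("top",t(*a),15),onz("top",t(*b),15)
    u=(A-B)/np.linalg.norm(A-B); m=(A-65*u+B+53*u)/2
    print(n,"mid",m.round(1),"yaw",np.arctan2(u[1],u[0]).round(3),"len",np.linalg.norm(A-B).round(1))
    if c: print("  z cap,crimp",[tri(s(*p),t(*q))[0].round(0) for p,q in((c,a),(d,b))])
E
python3 m1.py
```

```text
white1 mid [ 429.1 -280.8] yaw 1.456 len 118.2
silver2 mid [ 446.3 -426.9] yaw 2.074 len 117.4
  z cap,crimp [array([ 415., -369.,   20.]), array([ 468., -470.,   11.])]
grey3 mid [ 573.8 -262.8] yaw 1.896 len 121.5
  z cap,crimp [array([ 550., -197.,   21.]), array([ 586., -309.,   22.])]
yellow4 mid [ 555.1 -429.3] yaw 1.109 len 116.6
  z cap,crimp [array([ 585., -372.,   17.]), array([ 528., -472.,   21.])]
```

View pics/pot.png

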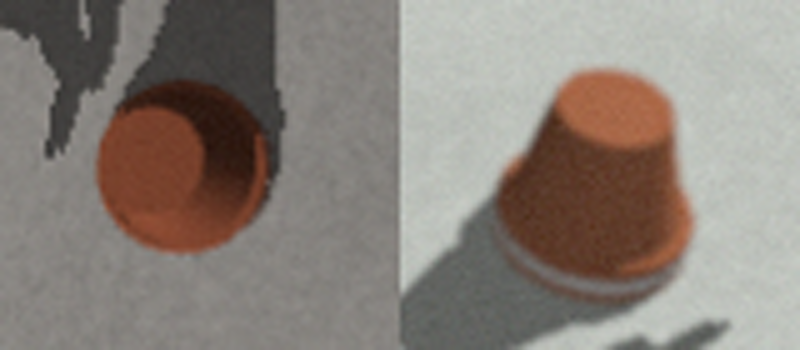

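The left half (top view) puts the pot's foot centre at crop (150,160), i.e. about (139.6,221.6). The right half (scene view) puts it at crop (616,109), i.e. about (407.8,291.4).

```bash
python3 - <<'E'
from h import *
print(tri([407.8,291.4],[139.6,221.6]), onz("top",[139.6,221.6],100),onz("scene",[407.8,291.4],100),onz("top",[146,223],8))
s=arm.read_state();q=R.from_quat(s["ee_rot"]);print(q.as_matrix().round(3))
E
```

```text
(array([476.63364974, 407.55253623,  99.68948623]), np.float64(0.2281164803933834)) [477.20006964 406.56038172] [476.29129591 408.29981884] [477.56685324 409.84643935]
[[ 0.945 -0.328 -0.001]
 [-0.328 -0.945 -0.002]
 [ 0.     0.002 -1.   ]]
```

```bash
cat > go.py <<'E'
import sys
from h import *
# python3 go.py x,y,z,yaw[,tiltdeg about tool y] ... : per-waypoint call values, chained from the measured pose
def rot(yaw,tilt=0): return R.from_euler("z",yaw)*R.from_rotvec([np.pi,0,0])*R.from_rotvec([0,np.radians(tilt),0])
s=arm.read_state();p,q=s["position"],R.from_quat(s["ee_rot"])
m=q.as_matrix(); print("now",s["clock"].round(1),p.round(1),"yaw",np.arctan2(m[1,0],m[0,0]).round(3),"F",s["contact_force"].round(1),"w",round(float(s["gripper_width"]),1),"j",s["joints"].round(2))
for a in sys.argv[1:]:
    v=list(map(float,a.split(",")));P=np.array(v[:3]);Q=rot(*v[3:])
    dr=(q.inv()*Q).as_rotvec(degrees=True)/8;sl=q.inv().apply(P-p)
    print(a,"slide",sl.round(1).tolist(),"dr",dr.round(2).tolist(),"rows",np.ceil(max(np.linalg.norm(sl)/62.5,np.linalg.norm(dr)*8/10.7)))
    p,q=P,Q
E
python3 go.py 400,340,400,-0.9 579,85,400,-1.457 579,85,340,-1.457 579,85,302,-1.457
```

```text
Traceback (most recent call last):
  File "go.py", line 6, in <module>
    m=q.as_matrix(); print("now",s["clock"].round(1),p.round(1),"yaw",np.arctan2(m[1,0],m[0,0]).round(3),"F",s["contact_force"].round(1),"w",round(float(s["gripper_width"]),1),"j",s["joints"].round(2))
                                 ^^^^^^^^^^^^^^^^
AttributeError: 'float' object has no attribute 'round'
```

```bash
sed -i 's/s\["clock"\].round(1)/round(float(s["clock"]),1)/; s/p.round(1),"yaw"/np.array(p).round(1),"yaw"/; s/s\["contact_force"\].round(1)/np.round(s["contact_force"],1)/; s/s\["joints"\].round(2)/np.round(s["joints"],2)/' go.py
python3 go.py 400,340,400,-0.9 579,85,400,-1.457 579,85,340,-1.457 579,85,302,-1.457
```

```text
now 0.1 [204.6 590.  230.3] yaw -0.334 F [0.7 0.1 0.1] w 85.4 j [ 1.5   0.39  0.01 -0.   -1.19 -0.26]
400,340,400,-0.9 slide [266.6, 172.5, -169.3] dr [0.01, -0.0, 4.05] rows 6.0
579,85,400,-1.457 slide [311.0, 18.3, 0.0] dr [0.0, -0.0, 3.99] rows 5.0
579,85,340,-1.457 slide [0.0, -0.0, 60.0] dr [0.0, 0.0, 0.0] rows 1.0
579,85,302,-1.457 slide [0.0, -0.0, 38.0] dr [0.0, 0.0, 0.0] rows 1.0
```

Emit:
step_arm:
  motion:
    - {"slide": [20,12,-30],"dr": [0,0,0.3],"jaw": 85}
    - {"slide": [60,40,-80],"dr": [0,0,0.9],"jaw": 85}
    - {"slide": [105,68,-120],"dr": [0,0,1.6],"jaw": 85}
    - {"slide": [150,97,-150],"dr": [0,0,2.3],"jaw": 85}
    - {"slide": [195,126,-169],"dr": [0,0,3.0],"jaw": 85}
    - {"slide": [235,152,-169],"dr": [0,0,3.6],"jaw": 85}
    - {"slide": [258,167,-169],"dr": [0,0,3.9],"jaw": 85}
    - {"slide": [267,173,-169],"dr": [0,0,4.05],"jaw": 85}

```text
clock: 1.1
position: [400.9, 338.3, 400.1]
ee_rot: [0.9, -0.436, -0.0, 0.0]
contact_force: [-0.5, 0.7, 0.4]
gripper_width: 84.8
grasp_force: 0.0
```

Emit:
step_arm:
  motion:
    - {"slide": [25,2,0],"dr": [0,0,0.3],"jaw": 85}
    - {"slide": [75,4,0],"dr": [0,0,1.0],"jaw": 85}
    - {"slide": [130,8,0],"dr": [0,0,1.7],"jaw": 85}
    - {"slide": [185,11,0],"dr": [0,0,2.4],"jaw": 85}
    - {"slide": [240,14,0],"dr": [0,0,3.1],"jaw": 85}
    - {"slide": [285,17,0],"dr": [0,0,3.7],"jaw": 85}
    - {"slide": [311,18,0],"dr": [0,0,4.0],"jaw": 85}
    - {"slide": [311,18,20],"dr": [0,0,4.0],"jaw": 85}

```text
clock: 2.1
position: [581.3, 84.2, 380.3]
ee_rot: [0.745, -0.667, 0.001, -0.001]
contact_force: [-0.2, 0.5, -0.9]
gripper_width: 84.7
grasp_force: 0.0
```

```bash
python3 go.py 579,85,340,-1.457 579,85,302,-1.457; python3 - <<'E'
from h import *
a=optics.get_image("top")[140:260,180:310];b=optics.get_image("scene")[140:260,230:360]
cv2.imwrite("pics/a1.png",cv2.resize(np.hstack([a,b]),None,fx=3,fy=3,interpolation=cv2.INTER_CUBIC))
E
```

```text
now 2.1 [581.3  84.2 380.3] yaw -1.46 F [-0.2  0.5 -0.9] w 84.7 j [ 0.42  0.26  0.19  0.   -1.5  -0.31]
579,85,340,-1.457 slide [-1.0, 2.3, 40.3] dr [-0.01, 0.0, -0.02] rows 1.0
579,85,302,-1.457 slide [0.0, -0.0, 38.0] dr [0.0, 0.0, 0.0] rows 1.0
```

Emit:
step_arm:
  motion:
    - {"slide": [-1,2,15],"dr": [0,0,0],"jaw": 85}
    - {"slide": [-1,2,30],"dr": [0,0,0],"jaw": 85}
    - {"slide": [-1,2,45],"dr": [0,0,0],"jaw": 85}
    - {"slide": [-1,2,60],"dr": [0,0,0],"jaw": 85}
    - {"slide": [-1,2,70],"dr": [0,0,0],"jaw": 85}
    - {"slide": [-1,2,75],"dr": [0,0,0],"jaw": 85}
    - {"slide": [-1,2,77],"dr": [0,0,0],"jaw": 85}
    - {"slide": [-1,2,77],"dr": [0,0,0],"jaw": 85}

```text
clock: 3.2
position: [577.8, 85.7, 303.6]
ee_rot: [0.746, -0.666, 0.0, -0.0]
contact_force: [0.6, 0.3, -0.3]
gripper_width: 85.2
grasp_force: 0.0
```

Emit:
step_arm:
  motion:
    - {"slide": [0,0,0],"dr": [0,0,0],"jaw": 50}
    - {"slide": [0,0,0],"dr": [0,0,0],"jaw": 40}
    - {"slide": [0,0,0],"dr": [0,0,0],"jaw": 30}
    - {"slide": [0,0,0],"dr": [0,0,0],"jaw": 20}
    - {"slide": [0,0,0],"dr": [0,0,0],"jaw": 10}
    - {"slide": [0,0,0],"dr": [0,0,0],"jaw": 10}
    - {"slide": [0,0,0],"dr": [0,0,0],"jaw": 10}
    - {"slide": [0,0,0],"dr": [0,0,0],"jaw": 10}

```text
clock: 4.2
position: [578.0, 85.8, 304.0]
ee_rot: [0.746, -0.666, 0.0, -0.001]
contact_force: [1.0, 0.9, 4.8]
gripper_width: 22.9
grasp_force: 61.9
```

```bash
python3 go.py 579,85,350,-1.457; python3 - <<'E'
from h import *
a=optics.get_image("top")[140:260,180:310];b=optics.get_image("scene")[140:260,230:360]
cv2.imwrite("pics/a2.png",cv2.resize(np.hstack([a,b]),None,fx=3,fy=3,interpolation=cv2.INTER_CUBIC))
E
```

```text
now 4.2 [578.   85.8 304. ] yaw -1.458 F [1.  0.9 4.8] w 22.9 j [ 0.42  0.27  0.03  0.   -1.32 -0.31]
579,85,350,-1.457 slide [0.9, -1.0, -46.0] dr [-0.01, 0.0, -0.0] rows 1.0
```

View pics/a2.png

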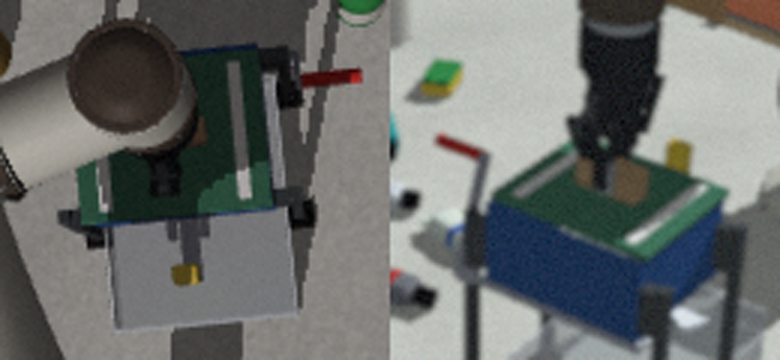

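The picture shows the gripper closed on the wooden bar in both views (top half at about (165,170), scene half at about (605,180)), with the cover still square on the rim.

Emit:
step_arm:
  motion:
    - {"slide": [0,0,-5],"dr": [0,0,0],"jaw": 10}
    - {"slide": [0,0,-13],"dr": [0,0,0],"jaw": 10}
    - {"slide": [0,0,-23],"dr": [0,0,0],"jaw": 10}
    - {"slide": [0,0,-35],"dr": [0,0,0],"jaw": 10}
    - {"slide": [0,0,-47],"dr": [0,0,0],"jaw": 10}
    - {"slide": [0,0,-55],"dr": [0,0,0],"jaw": 10}
    - {"slide": [0,0,-60],"dr": [0,0,0],"jaw": 10}
    - {"slide": [0,0,-60],"dr": [0,0,0],"jaw": 10}

```text
clock: 5.3
position: [577.7, 85.7, 363.6]
ee_rot: [0.746, -0.666, 0.0, -0.0]
contact_force: [-0.1, 0.5, -1.8]
gripper_width: 22.8
grasp_force: 61.1
```

```bash
python3 go.py 528,246,364,-1.457 477,407.5,364,-1.457  477,407.5,130,-1.457
```

```text
now 5.3 [577.7  85.7 363.6] yaw -1.458 F [-0.1  0.5 -1.8] w 22.8 j [ 0.42  0.25  0.15 -0.   -1.46 -0.31]
528,246,364,-1.457 slide [-164.9, 31.3, -0.4] dr [-0.0, 0.0, -0.01] rows 3.0
477,407.5,364,-1.457 slide [-166.2, 32.3, 0.0] dr [0.0, 0.0, 0.0] rows 3.0
477,407.5,130,-1.457 slide [0.0, -0.0, 234.0] dr [0.0, 0.0, 0.0] rows 4.0
```

Emit:
step_arm:
  motion:
    - {"slide": [-6,1,0],"dr": [0,0,0],"jaw": 10}
    - {"slide": [-24,5,0],"dr": [0,0,0],"jaw": 10}
    - {"slide": [-50,10,0],"dr": [0,0,0],"jaw": 10}
    - {"slide": [-85,16,0],"dr": [0,0,0],"jaw": 10}
    - {"slide": [-125,24,0],"dr": [0,0,0],"jaw": 10}
    - {"slide": [-165,32,0],"dr": [0,0,0],"jaw": 10}
    - {"slide": [-205,39,0],"dr": [0,0,0],"jaw": 10}
    - {"slide": [-245,47,0],"dr": [0,0,0],"jaw": 10}

```text
clock: 6.3
position: [501.9, 326.0, 363.1]
ee_rot: [0.746, -0.666, -0.0, 0.0]
contact_force: [1.3, -0.7, -2.3]
gripper_width: 23.1
grasp_force: 61.1
```

Emit:
step_arm:
  motion:
    - {"slide": [-35,7,0],"dr": [0,0,0],"jaw": 10}
    - {"slide": [-60,11,10],"dr": [0,0,0],"jaw": 10}
    - {"slide": [-76,15,30],"dr": [0,0,0],"jaw": 10}
    - {"slide": [-85,16,60],"dr": [0,0,0],"jaw": 10}
    - {"slide": [-86,16.5,95],"dr": [0,0,0],"jaw": 10}
    - {"slide": [-86,16.5,130],"dr": [0,0,0],"jaw": 10}
    - {"slide": [-86,16.5,155],"dr": [0,0,0],"jaw": 10}
    - {"slide": [-86,16.5,165],"dr": [0,0,0],"jaw": 10}

```text
clock: 7.3
position: [476.2, 406.7, 195.7]
ee_rot: [0.746, -0.666, 0.0, 0.002]
contact_force: [0.4, -0.3, -2.7]
gripper_width: 22.9
grasp_force: 61.0
```

```bash
python3 go.py 477,407.5,160,-1.457; python3 - <<'E'
from h import *
a=optics.get_image("top")[170:270,90:220];b=optics.get_image("scene")[220:320,340:470]
cv2.imwrite("pics/a3.png",cv2.resize(np.hstack([a,b]),None,fx=3,fy=3,interpolation=cv2.INTER_CUBIC))
E
```

```text
now 7.3 [476.2 406.7 195.7] yaw -1.458 F [ 0.4 -0.3 -2.7] w 22.9 j [ 0.96  0.41 -0.04 -0.   -1.12 -0.85]
477,407.5,160,-1.457 slide [-0.8, -1.0, 35.7] dr [0.02, -0.02, -0.01] rows 1.0
```

View pics/a3.png

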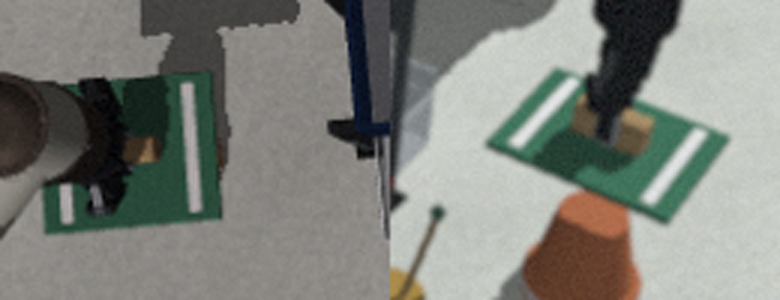

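The cover hangs level in the gripper over the pot. Its scene-crop corners are (560,70), (730,135), (667,222) and (487,145). I'll check its centre against the TCP before lowering.

```bash
python3 - <<'E'
from h import *
c=lambda x,y:[340+(x-390+.5)/3-.5,220+(y+.5)/3-.5]
P=np.array([onz("scene",c(*p),190.5) for p in((560,70),(730,135),(667,222),(487,145))])
print(P.round(0).tolist(),P.mean(0))
t=lambda x,y:[90+(x+.5)/3-.5,170+(y+.5)/3-.5]
print([onz("top",t(*p),190.5).round(0) for p in((210,71),(221,216),(46,234))])
E
```

```text
[[412.0, 314.0], [389.0, 485.0], [541.0, 504.0], [562.0, 331.0]] [476.08484732 408.39379172]
[array([560., 325.]), array([415., 307.]), array([391., 483.])]
```

Emit:
step_arm:
  motion:
    - {"slide": [0,0,8],"dr": [0,0,0],"jaw": 10}
    - {"slide": [0,0,22],"dr": [0,0,0],"jaw": 10}
    - {"slide": [0,0,36],"dr": [0,0,0],"jaw": 10}
    - {"slide": [0,0,48],"dr": [0,0,0],"jaw": 10}
    - {"slide": [0,0,58],"dr": [0,0,0],"jaw": 10}
    - {"slide": [0,0,65],"dr": [0,0,0],"jaw": 10}
    - {"slide": [0,0,69],"dr": [0,0,0],"jaw": 10}
    - {"slide": [0,0,69],"dr": [0,0,0],"jaw": 10}

```text
clock: 8.4
position: [477.2, 407.4, 129.2]
ee_rot: [0.746, -0.666, 0.0, 0.0]
contact_force: [0.2, -0.1, -1.8]
gripper_width: 23.2
grasp_force: 61.0
```

Emit:
step_arm:
  motion:
    - {"slide": [0,0,4],"dr": [0,0,0],"jaw": 10}
    - {"slide": [0,0,8],"dr": [0,0,0],"jaw": 10}
    - {"slide": [0,0,11],"dr": [0,0,0],"jaw": 10}
    - {"slide": [0,0,13],"dr": [0,0,0],"jaw": 10}
    - {"slide": [0,0,14],"dr": [0,0,0],"jaw": 10}
    - {"slide": [0,0,15],"dr": [0,0,0],"jaw": 10}
    - {"slide": [0,0,16],"dr": [0,0,0],"jaw": 10}
    - {"slide": [0,0,16],"dr": [0,0,0],"jaw": 10}

```text
clock: 9.4
position: [477.2, 407.4, 113.3]
ee_rot: [0.746, -0.666, -0.0, 0.0]
contact_force: [-0.5, -0.2, -1.9]
gripper_width: 23.1
grasp_force: 61.0
```

Emit:
step_arm:
  motion:
    - {"slide": [0,0,0.5],"dr": [0,0,0],"jaw": 10}
    - {"slide": [0,0,0.5],"dr": [0,0,0],"jaw": 10}
    - {"slide": [0,0,1],"dr": [0,0,0],"jaw": 10}
    - {"slide": [0,0,1],"dr": [0,0,0],"jaw": 10}
    - {"slide": [0,0,1.5],"dr": [0,0,0],"jaw": 10}
    - {"slide": [0,0,1.5],"dr": [0,0,0],"jaw": 10}
    - {"slide": [0,0,1.5],"dr": [0,0,0],"jaw": 10}
    - {"slide": [0,0,1.5],"dr": [0,0,0],"jaw": 10}

```text
clock: 10.4
position: [477.3, 407.5, 112.9]
ee_rot: [0.746, -0.666, 0.0, -0.0]
contact_force: [-2.8, -1.5, 5.1]
gripper_width: 22.7
grasp_force: 62.3
```

Emit:
step_arm:
  motion:
    - {"slide": [0,0,1],"dr": [0,0,0],"jaw": 30}
    - {"slide": [0,0,0],"dr": [0,0,0],"jaw": 45}
    - {"slide": [0,0,0],"dr": [0,0,0],"jaw": 60}
    - {"slide": [0,0,0],"dr": [0,0,0],"jaw": 60}
    - {"slide": [0,0,0],"dr": [0,0,0],"jaw": 60}
    - {"slide": [0,0,-10],"dr": [0,0,0],"jaw": 60}
    - {"slide": [0,0,-30],"dr": [0,0,0],"jaw": 60}
    - {"slide": [0,0,-60],"dr": [0,0,0],"jaw": 60}

```text
clock: 11.4
position: [477.0, 407.1, 172.3]
ee_rot: [0.746, -0.666, 0.0, 0.001]
contact_force: [0.7, -0.4, 0.3]
gripper_width: 59.9
grasp_force: 0.0
```

Emit:
step_arm:
  motion:
    - {"slide": [0,0,-40],"dr": [0,0,0],"jaw": 60}
    - {"slide": [0,0,-80],"dr": [0,0,0],"jaw": 60}
    - {"slide": [0,0,-120],"dr": [0,0,0],"jaw": 60}
    - {"slide": [0,0,-160],"dr": [0,0,0],"jaw": 60}
    - {"slide": [0,0,-200],"dr": [0,0,0],"jaw": 60}
    - {"slide": [0,0,-230],"dr": [0,0,0],"jaw": 60}
    - {"slide": [0,0,-250],"dr": [0,0,0],"jaw": 60}
    - {"slide": [0,0,-250],"dr": [0,0,0],"jaw": 60}

```text
clock: 12.4
position: [477.4, 407.5, 424.4]
ee_rot: [0.746, -0.666, -0.0, -0.002]
contact_force: [-0.8, 0.2, 0.1]
gripper_width: 59.7
grasp_force: 0.0
```

```bash
python3 - <<'E'
from h import *
I=optics.get_image("top");J=optics.get_image("scene");cv2.imwrite("pics/t4.png",I);cv2.imwrite("pics/s4.png",J)
a=I[145:255,195:305];b=J[170:280,240:350]
cv2.imwrite("pics/a4.png",cv2.resize(np.hstack([a,b]),None,fx=3.6,fy=3.6,interpolation=cv2.INTER_CUBIC))
E
python3 go.py 449,67,360,0.125
```

```text
now 12.5 [476.8 407.2 421.3] yaw -1.458 F [ 0.2  1.2 -0.4] w 59.8 j [ 0.96  0.33  0.39 -0.   -1.63 -0.85]
449,67,360,0.125 slide [334.9, 66.0, 61.4] dr [0.01, 0.0, -11.34] rows 9.0
```

View pics/a4.png

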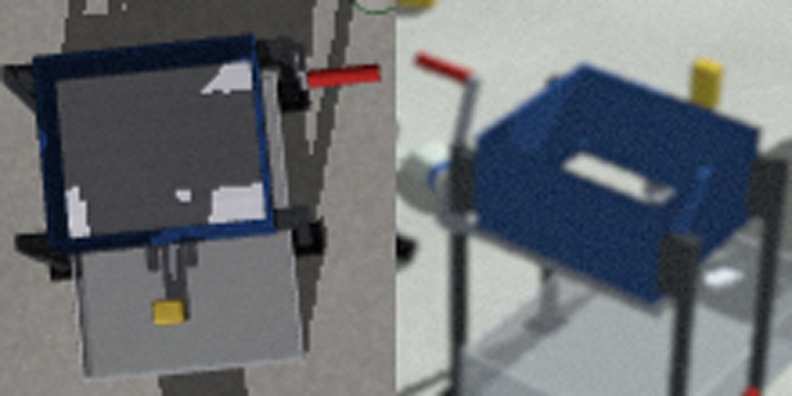

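Cover is off. In the top half the rim corners are (33,57), (254,36), (274,233) and (50,253), with the yellow knob at (169,312) and the red bar at (308,80)–(380,73). In the scene half the rim corners are (478,137), (586,65) and (760,130), with the knob top at (706,65).

```bash
python3 - <<'E'
from h import *
k=3.6
t=lambda x,y:np.array([195+(x+.5)/k-.5,145+(y+.5)/k-.5]); s=lambda x,y:np.array([240+(x-396+.5)/k-.5,170+(y+.5)/k-.5])
O=[("top",t(33,57),76,88.5,291),("top",t(254,36),76,-88.5,291),("top",t(274,233),-76,-88.5,291),("top",t(50,253),-76,88.5,291),
("scene",s(478,137),76,-88.5,291),("scene",s(586,65),-76,-88.5,291),("scene",s(760,130),-76,88.5,291)]
def f(p): # x,y,yaw,draw,a
    o=[]
    r=lambda P:R.from_euler("z",p[2]).apply(P)+[p[0],p[1],0]
    for n,u,x,y,z in O: o.append((proj(n,r([x,y,z]))-u).ravel())
    K=r([-111-p[3],0,293]); o.append((proj("top",K)-t(169,311)).ravel()); o.append((proj("scene",K)-s(706,66)).ravel())
    bx,bz=74-120*np.sin(p[4]),196+120*np.cos(p[4])
    for y,u,v in((-129,t(308,80),s(470,77)),(-185,t(380,73),s(417,58))):
        B=r([bx,y,bz]); o.append((proj("top",B)-u).ravel()); o.append((proj("scene",B)-v).ravel())
    return np.concatenate(o)
q=least_squares(f,[580,84,.12,20,.3],loss="soft_l1");print(q.x.round(3));print(q.fun.reshape(-1,2).round(1).tolist())
p=q.x;r=lambda P:R.from_euler("z",p[2]).apply(P)+[p[0],p[1],0]
print("knob",r([-111-p[3],0,273]),"bar",r([74-120*np.sin(p[4]),-157,196+120*np.cos(p[4])]))
E
```

```text
[5.79913e+02 8.39050e+01 1.29000e-01 2.05050e+01 3.42000e-01]
[[-0.8, 0.9], [-0.1, 0.3], [-0.3, -1.3], [-0.7, -0.4], [-0.6, -0.7], [-0.6, -1.1], [1.0, -0.8], [-0.7, -0.1], [0.1, -0.2], [0.6, 0.3], [-0.5, 0.5], [0.5, 0.2], [-0.5, 0.0]]
knob [449.50268708  66.97329845 273.        ] bar [633.58341297 -67.44401553 309.0436748 ]
```

Emit:
step_arm:
  motion:
    - {"slide": [15,3,0],"dr": [0,0,-0.5],"jaw": 60}
    - {"slide": [50,10,0],"dr": [0,0,-1.5],"jaw": 70}
    - {"slide": [90,18,0],"dr": [0,0,-2.7],"jaw": 70}
    - {"slide": [135,26,0],"dr": [0,0,-3.9],"jaw": 70}
    - {"slide": [180,35,0],"dr": [0,0,-5.1],"jaw": 70}
    - {"slide": [225,44,0],"dr": [0,0,-6.3],"jaw": 70}
    - {"slide": [265,52,0],"dr": [0,0,-7.5],"jaw": 70}
    - {"slide": [300,59,0],"dr": [0,0,-8.7],"jaw": 70}

```text
clock: 13.5
position: [451.5, 100.9, 420.7]
ee_rot: [0.993, -0.119, -0.001, 0.001]
contact_force: [0.8, -0.5, 0.5]
gripper_width: 70.2
grasp_force: 0.0
```

```bash
python3 go.py 449.5,67,350,0.129 449.5,67,268,0.129
```

```text
now 13.5 [451.5 100.9 420.7] yaw -0.238 F [ 0.8 -0.5  0.5] w 70.2 j [ 0.57  0.02  0.01 -0.   -1.56  0.76]
449.5,67,350,0.129 slide [6.2, 33.4, 70.7] dr [0.01, 0.01, -2.63] rows 2.0
449.5,67,268,0.129 slide [-0.0, -0.0, 82.0] dr [0.0, 0.0, 0.0] rows 2.0
```

Emit:
step_arm:
  motion:
    - {"slide": [2,10,10],"dr": [0,0,-0.8],"jaw": 70}
    - {"slide": [4,22,30],"dr": [0,0,-1.7],"jaw": 70}
    - {"slide": [6,33,60],"dr": [0,0,-2.6],"jaw": 70}
    - {"slide": [6,33.5,90],"dr": [0,0,-2.63],"jaw": 70}
    - {"slide": [6,33.5,115],"dr": [0,0,-2.63],"jaw": 70}
    - {"slide": [6,33.5,135],"dr": [0,0,-2.63],"jaw": 70}
    - {"slide": [6,33.5,150],"dr": [0,0,-2.63],"jaw": 70}
    - {"slide": [6,33.5,158],"dr": [0,0,-2.63],"jaw": 70}

```text
clock: 14.5
position: [449.7, 68.4, 262.6]
ee_rot: [0.998, 0.062, -0.001, 0.0]
contact_force: [1.3, -0.0, -0.2]
gripper_width: 70.0
grasp_force: 0.0
```

Emit:
step_arm:
  motion:
    - {"slide": [0,0,0],"dr": [0,0,0],"jaw": 60}
    - {"slide": [0,0,0],"dr": [0,0,0],"jaw": 45}
    - {"slide": [0,0,0],"dr": [0,0,0],"jaw": 35}
    - {"slide": [0,0,0],"dr": [0,0,0],"jaw": 25}
    - {"slide": [0,0,0],"dr": [0,0,0],"jaw": 15}
    - {"slide": [0,0,0],"dr": [0,0,0],"jaw": 15}
    - {"slide": [0,0,0],"dr": [0,0,0],"jaw": 15}
    - {"slide": [0,0,0],"dr": [0,0,0],"jaw": 15}

```text
clock: 15.5
position: [450.5, 67.6, 264.6]
ee_rot: [0.998, 0.062, 0.0, 0.001]
contact_force: [1.3, -6.2, 2.1]
gripper_width: 23.0
grasp_force: 59.3
```

```bash
python3 go.py 434.2,65.1,262,0.129
```

```text
now 15.5 [450.5  67.6 264.6] yaw 0.124 F [ 1.3 -6.2  2.1] w 23.0 j [ 0.51  0.07 -0.33  0.   -1.18  1.19]
434.2,65.1,262,0.129 slide [-16.5, 0.4, 2.6] dr [0.02, -0.01, -0.03] rows 1.0
```

Emit:
step_arm:
  motion:
    - {"slide": [-3,0,0],"dr": [0,0,0],"jaw": 15}
    - {"slide": [-6,0,0],"dr": [0,0,0],"jaw": 15}
    - {"slide": [-9,0,0],"dr": [0,0,0],"jaw": 15}
    - {"slide": [-12,0,0],"dr": [0,0,0],"jaw": 15}
    - {"slide": [-14,0,0],"dr": [0,0,0],"jaw": 15}
    - {"slide": [-15,0,0],"dr": [0,0,0],"jaw": 15}
    - {"slide": [-15,0,0],"dr": [0,0,0],"jaw": 15}
    - {"slide": [-15,0,0],"dr": [0,0,0],"jaw": 15}

```text
clock: 16.5
position: [439.0, 66.2, 264.6]
ee_rot: [0.998, 0.062, 0.004, 0.001]
contact_force: [12.3, -6.4, -5.8]
gripper_width: 23.4
grasp_force: 59.2
```

Emit:
step_arm:
  motion:
    - {"slide": [-1,0,0],"dr": [0,0,0],"jaw": 15}
    - {"slide": [-2,0,0],"dr": [0,0,0],"jaw": 15}
    - {"slide": [-2,0,0],"dr": [0,0,0],"jaw": 15}
    - {"slide": [0,0,0],"dr": [0,0,0],"jaw": 15}
    - {"slide": [2,0,0],"dr": [0,0,0],"jaw": 15}
    - {"slide": [2.5,0,0],"dr": [0,0,0],"jaw": 15}
    - {"slide": [2.5,0,0],"dr": [0,0,0],"jaw": 15}
    - {"slide": [2.5,0,0],"dr": [0,0,0],"jaw": 15}

```text
clock: 17.5
position: [439.1, 66.2, 264.6]
ee_rot: [0.998, 0.062, 0.002, 0.001]
contact_force: [5.2, -5.5, -0.2]
gripper_width: 23.1
grasp_force: 60.7
```

Emit:
step_arm:
  motion:
    - {"slide": [0,0,0],"dr": [0,0,0],"jaw": 35}
    - {"slide": [0,0,0],"dr": [0,0,0],"jaw": 50}
    - {"slide": [0,0,0],"dr": [0,0,0],"jaw": 70}
    - {"slide": [0,0,0],"dr": [0,0,0],"jaw": 70}
    - {"slide": [0,0,-20],"dr": [0,0,0],"jaw": 70}
    - {"slide": [0,0,-50],"dr": [0,0,0],"jaw": 70}
    - {"slide": [0,0,-85],"dr": [0,0,0],"jaw": 70}
    - {"slide": [0,0,-120],"dr": [0,0,0],"jaw": 70}

```text
clock: 18.5
position: [437.6, 67.2, 384.9]
ee_rot: [0.998, 0.062, -0.0, -0.0]
contact_force: [-0.2, 0.4, 0.2]
gripper_width: 70.1
grasp_force: 0.0
```

```bash
python3 go.py 560,-60,390,0.129 
```

```text
now 18.5 [437.6  67.2 384.9] yaw 0.124 F [-0.2  0.4  0.2] w 70.1 j [ 0.52 -0.01 -0.11 -0.   -1.47  1.17]
560,-60,390,0.129 slide [105.7, 141.4, -5.1] dr [-0.0, 0.0, -0.03] rows 3.0
```

```bash
cat >> h.py <<'E'
BP=[579.9,83.9,.129]
def b2w(x,y,z): return R.from_euler("z",BP[2]).apply([x,y,z])+[BP[0],BP[1],0]
def bar(a,y=-160): return b2w(74-120*np.sin(a),y,196+120*np.cos(a))
E
python3 - <<'E'
from h import *
for a in(.342,.25,.15,.05,0,-.03,.25,.5,.75,1.0):print(a,bar(a).round(1))
E
python3 go.py 540,0,385,-0.66 634,-70.4,385,-1.442 634,-70.4,290,-1.442
```

```text
0.342 [634.  -70.4 309.1]
0.25 [644.4 -69.1 312.3]
0.15 [656.1 -67.6 314.7]
0.05 [667.9 -66.  315.9]
0 [673.9 -65.3 316. ]
-0.03 [677.4 -64.8 315.9]
0.25 [644.4 -69.1 312.3]
0.5 [616.8 -72.7 301.3]
0.75 [592.8 -75.8 283.8]
1.0 [573.7 -78.2 260.8]
now 18.5 [437.6  67.2 384.9] yaw 0.124 F [-0.2  0.4  0.2] w 70.1 j [ 0.52 -0.01 -0.11 -0.   -1.47  1.17]
540,0,385,-0.66 slide [93.3, 79.4, -0.1] dr [-0.0, 0.0, 5.62] rows 5.0
634,-70.4,385,-1.442 slide [117.4, -2.0, -0.0] dr [0.0, -0.0, 5.6] rows 5.0
634,-70.4,290,-1.442 slide [0.0, -0.0, 95.0] dr [0.0, 0.0, 0.0] rows 2.0
```

Emit:
step_arm:
  motion:
    - {"slide": [6,5,0],"dr": [0,0,0.4],"jaw": 70}
    - {"slide": [18,15,0],"dr": [0,0,1.1],"jaw": 70}
    - {"slide": [32,28,0],"dr": [0,0,1.9],"jaw": 70}
    - {"slide": [46,40,0],"dr": [0,0,2.8],"jaw": 70}
    - {"slide": [60,52,0],"dr": [0,0,3.7],"jaw": 70}
    - {"slide": [75,64,0],"dr": [0,0,4.6],"jaw": 70}
    - {"slide": [87,74,0],"dr": [0,0,5.3],"jaw": 70}
    - {"slide": [93,79,0],"dr": [0,0,5.62],"jaw": 70}

```text
clock: 19.5
position: [540.3, 0.0, 383.3]
ee_rot: [0.946, -0.325, -0.0, 0.0]
contact_force: [0.9, 0.2, -0.1]
gripper_width: 69.9
grasp_force: 0.0
```

Emit:
step_arm:
  motion:
    - {"slide": [8,0,0],"dr": [0,0,0.4],"jaw": 70}
    - {"slide": [24,0,0],"dr": [0,0,1.1],"jaw": 70}
    - {"slide": [42,-1,0],"dr": [0,0,2.0],"jaw": 70}
    - {"slide": [60,-1,0],"dr": [0,0,2.9],"jaw": 70}
    - {"slide": [80,-1,0],"dr": [0,0,3.8],"jaw": 70}
    - {"slide": [98,-2,0],"dr": [0,0,4.7],"jaw": 70}
    - {"slide": [112,-2,0],"dr": [0,0,5.4],"jaw": 70}
    - {"slide": [117.5,-2,0],"dr": [0,0,5.6],"jaw": 70}

```text
clock: 20.5
position: [634.1, -70.4, 383.3]
ee_rot: [0.751, -0.66, -0.0, 0.0]
contact_force: [-0.6, -0.1, -0.9]
gripper_width: 69.6
grasp_force: 0.0
```

```bash
python3 go.py 634,-70.4,290,-1.442; python3 - <<'E'
from h import *
a=optics.get_image("top")[130:240,230:340];b=optics.get_image("scene")[140:250,210:320]
cv2.imwrite("pics/a5.png",cv2.resize(np.hstack([a,b]),None,fx=3.6,fy=3.6,interpolation=cv2.INTER_CUBIC))
E
```

```text
now 20.5 [634.1 -70.4 383.3] yaw -1.443 F [-0.6 -0.1 -0.9] w 69.6 j [ 0.14  0.35  0.33 -0.   -1.55 -0.01]
634,-70.4,290,-1.442 slide [0.0, 0.1, 93.3] dr [0.01, 0.0, -0.01] rows 2.0
```

View pics/a5.png

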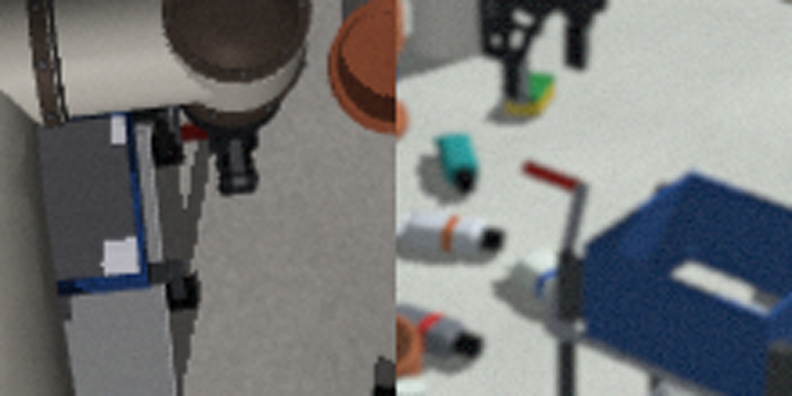

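The open fingers straddle the red bar from above (scene half: bar at about (553,177), fingers at (515,80) and (580,40)).

Emit:
step_arm:
  motion:
    - {"slide": [0,0,10],"dr": [0,0,0],"jaw": 70}
    - {"slide": [0,0,26],"dr": [0,0,0],"jaw": 70}
    - {"slide": [0,0,44],"dr": [0,0,0],"jaw": 70}
    - {"slide": [0,0,62],"dr": [0,0,0],"jaw": 70}
    - {"slide": [0,0,78],"dr": [0,0,0],"jaw": 70}
    - {"slide": [0,0,88],"dr": [0,0,0],"jaw": 70}
    - {"slide": [0,0,92],"dr": [0,0,0],"jaw": 70}
    - {"slide": [0,0,92],"dr": [0,0,0],"jaw": 70}

```text
clock: 21.6
position: [634.0, -70.3, 291.9]
ee_rot: [0.751, -0.66, 0.0, -0.0]
contact_force: [-0.3, 0.4, -0.1]
gripper_width: 70.0
grasp_force: 0.0
```

Emit:
step_arm:
  motion:
    - {"slide": [0,0,0],"dr": [0,0,0],"jaw": 55}
    - {"slide": [0,0,0],"dr": [0,0,0],"jaw": 40}
    - {"slide": [0,0,0],"dr": [0,0,0],"jaw": 30}
    - {"slide": [0,0,0],"dr": [0,0,0],"jaw": 20}
    - {"slide": [0,0,0],"dr": [0,0,0],"jaw": 8}
    - {"slide": [0,0,0],"dr": [0,0,0],"jaw": 8}
    - {"slide": [0,0,0],"dr": [0,0,0],"jaw": 8}
    - {"slide": [0,0,0],"dr": [0,0,0],"jaw": 8}

```text
clock: 22.6
position: [634.7, -70.1, 292.0]
ee_rot: [0.751, -0.66, 0.001, -0.001]
contact_force: [6.0, 0.3, -0.5]
gripper_width: 12.2
grasp_force: 58.4
```

```bash
python3 go.py 634,-70.4,290,-1.442
```

```text
now 22.6 [634.7 -70.1 292. ] yaw -1.442 F [ 6.   0.3 -0.5] w 12.2 j [ 0.14  0.38  0.14  0.   -1.34 -0.01]
634,-70.4,290,-1.442 slide [0.2, 0.7, 2.0] dr [-0.02, -0.0, -0.0] rows 1.0
```

Emit:
step_arm:
  motion:
    - {"slide": [0,-5,-1.6],"dr": [0,0,0],"jaw": 8}
    - {"slide": [0,-10,-3],"dr": [0,0,0],"jaw": 8}
    - {"slide": [0,-15,-4],"dr": [0,0,0],"jaw": 8}
    - {"slide": [0,-21,-5],"dr": [0,0,0],"jaw": 8}
    - {"slide": [0,-27,-5.8],"dr": [0,0,0],"jaw": 8}
    - {"slide": [0,-33,-6.3],"dr": [0,0,0],"jaw": 8}
    - {"slide": [0,-37,-6.5],"dr": [0,0,0],"jaw": 8}
    - {"slide": [0,-39,-6.5],"dr": [0,0,0],"jaw": 8}

```text
clock: 23.6
position: [666.0, -66.3, 300.3]
ee_rot: [0.751, -0.66, -0.005, 0.006]
contact_force: [-15.1, 1.9, 11.1]
gripper_width: 11.8
grasp_force: 58.7
```

```bash
python3 go.py 675.9,-65,297,-1.442
```

```text
now 23.6 [666.  -66.3 300.3] yaw -1.442 F [-15.1   1.9  11.1] w 11.8 j [ 0.14  0.44  0.26  0.   -1.41 -0.01]
675.9,-65,297,-1.442 slide [-0.0, -10.0, 3.2] dr [0.11, -0.0, -0.0] rows 1.0
```

Emit:
step_arm:
  motion:
    - {"slide": [0,-1,0],"dr": [0,0,0],"jaw": 8}
    - {"slide": [0,-2,0],"dr": [0,0,0],"jaw": 8}
    - {"slide": [0,-3,0.5],"dr": [0,0,0],"jaw": 8}
    - {"slide": [0,-4,1],"dr": [0,0,0],"jaw": 8}
    - {"slide": [0,-5,1],"dr": [0,0,0],"jaw": 8}
    - {"slide": [0,-6,1],"dr": [0,0,0],"jaw": 8}
    - {"slide": [0,-6,1],"dr": [0,0,0],"jaw": 8}
    - {"slide": [0,-6,1],"dr": [0,0,0],"jaw": 8}

```text
clock: 24.6
position: [672.8, -65.4, 301.1]
ee_rot: [0.751, -0.66, -0.003, 0.005]
contact_force: [-12.8, 3.1, 13.7]
gripper_width: 11.5
grasp_force: 59.0
```

Emit:
step_arm:
  motion:
    - {"slide": [0,-1,-1],"dr": [0,0,0],"jaw": 8}
    - {"slide": [0,-2,-1],"dr": [0,0,0],"jaw": 8}
    - {"slide": [0,-3,-1],"dr": [0,0,0],"jaw": 8}
    - {"slide": [0,-4,-1],"dr": [0,0,0],"jaw": 8}
    - {"slide": [0,-5,-1],"dr": [0,0,0],"jaw": 8}
    - {"slide": [0,-6,-1],"dr": [0,0,0],"jaw": 8}
    - {"slide": [0,-6,-1],"dr": [0,0,0],"jaw": 8}
    - {"slide": [0,-6,-1],"dr": [0,0,0],"jaw": 8}

```text
clock: 25.6
position: [677.0, -64.9, 301.6]
ee_rot: [0.751, -0.66, -0.005, 0.006]
contact_force: [-18.0, 2.4, 14.1]
gripper_width: 12.3
grasp_force: 59.0
```

Emit:
step_arm:
  motion:
    - {"slide": [0,-1,0],"dr": [0,0,0],"jaw": 8}
    - {"slide": [0,-2,0],"dr": [0,0,0],"jaw": 8}
    - {"slide": [0,-3,0],"dr": [0,0,0],"jaw": 8}
    - {"slide": [0,-4,0],"dr": [0,0,0],"jaw": 8}
    - {"slide": [0,-4,0],"dr": [0,0,0],"jaw": 8}
    - {"slide": [0,-4,0],"dr": [0,0,0],"jaw": 8}
    - {"slide": [0,-4,0],"dr": [0,0,0],"jaw": 8}
    - {"slide": [0,-4,0],"dr": [0,0,0],"jaw": 8}

```text
clock: 26.6
position: [677.1, -64.9, 301.6]
ee_rot: [0.751, -0.66, -0.009, 0.01]
contact_force: [-27.1, 2.1, 15.9]
gripper_width: 11.8
grasp_force: 59.4
```

```bash
python3 - <<'E'
from h import *
a=optics.get_image("top")[145:255,195:305];b=optics.get_image("scene")[170:280,240:350]
cv2.imwrite("pics/a6.png",cv2.resize(np.hstack([a,b]),None,fx=3.6,fy=3.6,interpolation=cv2.INTER_CUBIC))
E
```

```text
(no output)
```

View pics/a6.png

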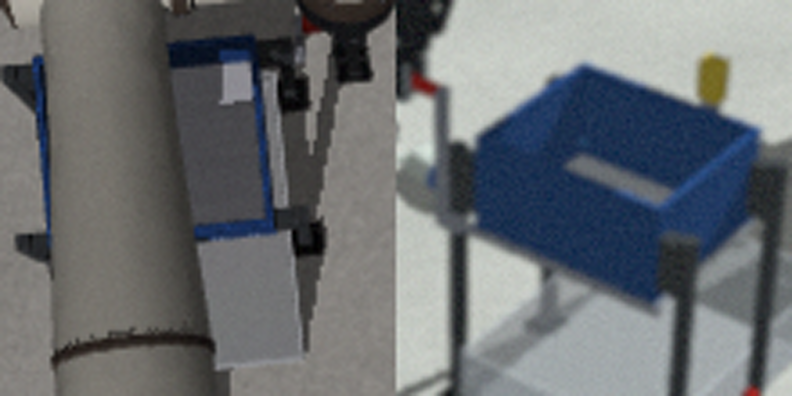

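The trap is shut: lever upright in the scene half at (442,150) and the floor visible in the bin. It sat against its stop with force rising and no motion, so I'll ease off and release.

Emit:
step_arm:
  motion:
    - {"slide": [0,2,0],"dr": [0,0,0],"jaw": 8}
    - {"slide": [0,4,-2],"dr": [0,0,0],"jaw": 8}
    - {"slide": [0,5,-3],"dr": [0,0,0],"jaw": 20}
    - {"slide": [0,5,-3],"dr": [0,0,0],"jaw": 40}
    - {"slide": [0,5,-3],"dr": [0,0,0],"jaw": 60}
    - {"slide": [0,5,-3],"dr": [0,0,0],"jaw": 60}
    - {"slide": [0,5,-20],"dr": [0,0,0],"jaw": 60}
    - {"slide": [0,5,-45],"dr": [0,0,0],"jaw": 60}

```text
clock: 27.7
position: [683.3, -63.8, 342.5]
ee_rot: [0.751, -0.66, -0.001, 0.001]
contact_force: [0.6, -0.5, 0.1]
gripper_width: 60.1
grasp_force: 0.0
```

Emit:
step_arm:
  motion:
    - {"slide": [0,0,-40],"dr": [0,0,0],"jaw": 70}
    - {"slide": [-15,3,-60],"dr": [0,0,-0.6],"jaw": 70}
    - {"slide": [-35,20,-60],"dr": [0,0,-1.6],"jaw": 70}
    - {"slide": [-55,45,-60],"dr": [0,0,-2.6],"jaw": 70}
    - {"slide": [-75,75,-60],"dr": [0,0,-3.6],"jaw": 70}
    - {"slide": [-95,105,-60],"dr": [0,0,-4.6],"jaw": 70}
    - {"slide": [-110,135,-60],"dr": [0,0,-5.6],"jaw": 70}
    - {"slide": [-120,160,-60],"dr": [0,0,-6.5],"jaw": 70}

```text
clock: 28.7
position: [508.4, 35.1, 403.6]
ee_rot: [0.965, -0.262, 0.0, -0.0]
contact_force: [0.6, 0.0, -0.3]
gripper_width: 70.3
grasp_force: 0.0
```

```bash
python3 go.py 438,66,380,0.124 438,66,264,0.124
```

```text
now 28.7 [508.4  35.1 403.6] yaw -0.53 F [ 0.6  0.  -0.3] w 70.3 j [ 0.39  0.11  0.06  0.   -1.52  0.65]
438,66,380,0.124 slide [-76.3, 9.0, 23.5] dr [-0.0, -0.0, -4.68] rows 4.0
438,66,264,0.124 slide [-0.0, -0.0, 116.0] dr [0.0, 0.0, 0.0] rows 2.0
```

Emit:
step_arm:
  motion:
    - {"slide": [-12,1,4],"dr": [0,0,-0.8],"jaw": 70}
    - {"slide": [-34,4,11],"dr": [0,0,-2.0],"jaw": 70}
    - {"slide": [-56,7,18],"dr": [0,0,-3.3],"jaw": 70}
    - {"slide": [-72,9,30],"dr": [0,0,-4.4],"jaw": 70}
    - {"slide": [-76,9,55],"dr": [0,0,-4.68],"jaw": 70}
    - {"slide": [-76,9,90],"dr": [0,0,-4.68],"jaw": 70}
    - {"slide": [-76,9,120],"dr": [0,0,-4.68],"jaw": 70}
    - {"slide": [-76,9,138],"dr": [0,0,-4.68],"jaw": 70}

```text
clock: 29.7
position: [438.9, 65.5, 263.9]
ee_rot: [0.998, 0.059, -0.001, 0.0]
contact_force: [0.4, 0.0, 1.1]
gripper_width: 69.8
grasp_force: 0.0
```

Emit:
step_arm:
  motion:
    - {"slide": [0,0,0],"dr": [0,0,0],"jaw": 55}
    - {"slide": [0,0,0],"dr": [0,0,0],"jaw": 40}
    - {"slide": [0,0,0],"dr": [0,0,0],"jaw": 30}
    - {"slide": [0,0,0],"dr": [0,0,0],"jaw": 15}
    - {"slide": [0,0,0],"dr": [0,0,0],"jaw": 15}
    - {"slide": [0,0,0],"dr": [0,0,0],"jaw": 15}
    - {"slide": [0,0,0],"dr": [0,0,0],"jaw": 15}
    - {"slide": [0,0,0],"dr": [0,0,0],"jaw": 15}

```text
clock: 30.7
position: [440.0, 66.0, 266.4]
ee_rot: [0.998, 0.06, 0.001, -0.0]
contact_force: [-0.9, 1.7, 5.4]
gripper_width: 23.0
grasp_force: 60.0
```

Emit:
step_arm:
  motion:
    - {"slide": [4,0,0],"dr": [0,0,0],"jaw": 15}
    - {"slide": [9,0,0],"dr": [0,0,0],"jaw": 15}
    - {"slide": [14,0,0],"dr": [0,0,0],"jaw": 15}
    - {"slide": [19,0,0],"dr": [0,0,0],"jaw": 15}
    - {"slide": [24,0,0],"dr": [0,0,0],"jaw": 15}
    - {"slide": [28,0,0],"dr": [0,0,0],"jaw": 15}
    - {"slide": [32,0,0],"dr": [0,0,0],"jaw": 15}
    - {"slide": [34,0,0],"dr": [0,0,0],"jaw": 15}

```text
clock: 31.7
position: [473.7, 70.2, 266.4]
ee_rot: [0.998, 0.06, 0.001, -0.0]
contact_force: [-2.3, 2.8, 5.8]
gripper_width: 23.0
grasp_force: 60.0
```

Emit:
step_arm:
  motion:
    - {"slide": [1,0,0],"dr": [0,0,0],"jaw": 15}
    - {"slide": [2,0,0],"dr": [0,0,0],"jaw": 15}
    - {"slide": [3,0,0],"dr": [0,0,0],"jaw": 15}
    - {"slide": [4,0,0],"dr": [0,0,0],"jaw": 15}
    - {"slide": [4,0,0],"dr": [0,0,0],"jaw": 15}
    - {"slide": [4,0,0],"dr": [0,0,0],"jaw": 15}
    - {"slide": [4,0,0],"dr": [0,0,0],"jaw": 15}
    - {"slide": [4,0,0],"dr": [0,0,0],"jaw": 15}

```text
clock: 32.7
position: [474.7, 70.3, 266.4]
ee_rot: [0.998, 0.06, -0.002, -0.0]
contact_force: [-11.1, 4.2, 11.1]
gripper_width: 22.7
grasp_force: 60.8
```

Emit:
step_arm:
  motion:
    - {"slide": [-2,0,0],"dr": [0,0,0],"jaw": 15}
    - {"slide": [-3,0,-2],"dr": [0,0,0],"jaw": 30}
    - {"slide": [-3,0,-2],"dr": [0,0,0],"jaw": 45}
    - {"slide": [-3,0,-2],"dr": [0,0,0],"jaw": 60}
    - {"slide": [-3,0,-2],"dr": [0,0,0],"jaw": 60}
    - {"slide": [-3,0,-20],"dr": [0,0,0],"jaw": 60}
    - {"slide": [-3,0,-50],"dr": [0,0,0],"jaw": 60}
    - {"slide": [-3,0,-80],"dr": [0,0,0],"jaw": 60}

```text
clock: 33.7
position: [474.1, 69.7, 345.9]
ee_rot: [0.998, 0.059, -0.0, 0.0]
contact_force: [0.8, 0.7, -0.1]
gripper_width: 60.2
grasp_force: 0.0
```

```bash
cat >> h.py <<'E'
TP={"white1":(352,242),"silver2":(396,239),"grey3":(346,201),"yellow4":(397,206)}
def tubecheck(I,J=None):
    J=cv2.imread("pics/top0.png") if J is None else J
    for n,(x,y) in TP.items():
        d=cv2.absdiff(cv2.GaussianBlur(I,(3,3),0),cv2.GaussianBlur(J,(3,3),0))[y-20:y+21,x-22:x+23].max(2)
        print(n,"changed px",int((d>40).sum()))
E
python3 - <<'E'
from h import *
I=optics.get_image("top");cv2.imwrite("pics/t7.png",I);tubecheck(I)
E
python3 go.py 440,-140,200,-0.85 429,-281,110,-1.686  429,-281,5,-1.686
```

```text
white1 changed px 0
silver2 changed px 0
grey3 changed px 466
yellow4 changed px 17
now 33.8 [476.1  69.8 350.6] yaw 0.119 F [ 1.4 -0.2  4.1] w 59.7 j [ 0.49  0.06 -0.12  0.   -1.38  1.2 ]
440,-140,200,-0.85 slide [-62.0, 204.1, 150.1] dr [-0.03, -0.05, 6.94] rows 6.0
429,-281,110,-1.686 slide [98.7, 101.3, 90.0] dr [0.0, -0.0, 5.99] rows 5.0
429,-281,5,-1.686 slide [0.0, -0.0, 105.0] dr [0.0, 0.0, 0.0] rows 2.0
```

Emit:
step_arm:
  motion:
    - {"slide": [-5,15,0],"dr": [0,0,0.5],"jaw": 70}
    - {"slide": [-15,45,10],"dr": [0,0,1.4],"jaw": 70}
    - {"slide": [-25,80,25],"dr": [0,0,2.5],"jaw": 70}
    - {"slide": [-35,115,50],"dr": [0,0,3.7],"jaw": 70}
    - {"slide": [-45,150,80],"dr": [0,0,4.9],"jaw": 70}
    - {"slide": [-54,178,110],"dr": [0,0,6.0],"jaw": 70}
    - {"slide": [-60,197,135],"dr": [0,0,6.8],"jaw": 70}
    - {"slide": [-62,204,150],"dr": [0,0,6.94],"jaw": 70}

```text
clock: 34.75
position: [435.7, -141.2, 193.7]
ee_rot: [0.91, -0.414, -0.001, 0.0]
contact_force: [0.4, 1.0, -0.1]
gripper_width: 69.9
grasp_force: 0.0
```

Emit:
step_arm:
  motion:
    - {"slide": [7,7,6],"dr": [0,0,0.4],"jaw": 70}
    - {"slide": [21,22,18],"dr": [0,0,1.2],"jaw": 70}
    - {"slide": [37,38,33],"dr": [0,0,2.2],"jaw": 70}
    - {"slide": [54,55,48],"dr": [0,0,3.2],"jaw": 70}
    - {"slide": [70,72,63],"dr": [0,0,4.2],"jaw": 70}
    - {"slide": [85,87,77],"dr": [0,0,5.2],"jaw": 70}
    - {"slide": [95,97,86],"dr": [0,0,5.8],"jaw": 70}
    - {"slide": [99,101,90],"dr": [0,0,6.0],"jaw": 70}

```text
clock: 35.75
position: [426.3, -281.9, 105.1]
ee_rot: [-0.664, 0.748, -0.0, -0.0]
contact_force: [0.4, -0.4, 0.3]
gripper_width: 69.8
grasp_force: 0.0
```

```bash
python3 go.py 429,-281,5,-1.686; python3 - <<'E'
from h import *
crop("x",300,140,150,120,5,"pics/ct7.png",cv2.imread("pics/t7.png"))
E
```

```text
now 35.8 [ 426.3 -281.9  105.1] yaw -1.69 F [ 0.4 -0.4  0.3] w 69.8 j [-0.27  0.33 -0.44  0.   -0.8   0.15]
429,-281,5,-1.686 slide [-1.3, -2.6, 100.1] dr [-0.0, -0.0, -0.03] rows 2.0
```

View pics/ct7.png

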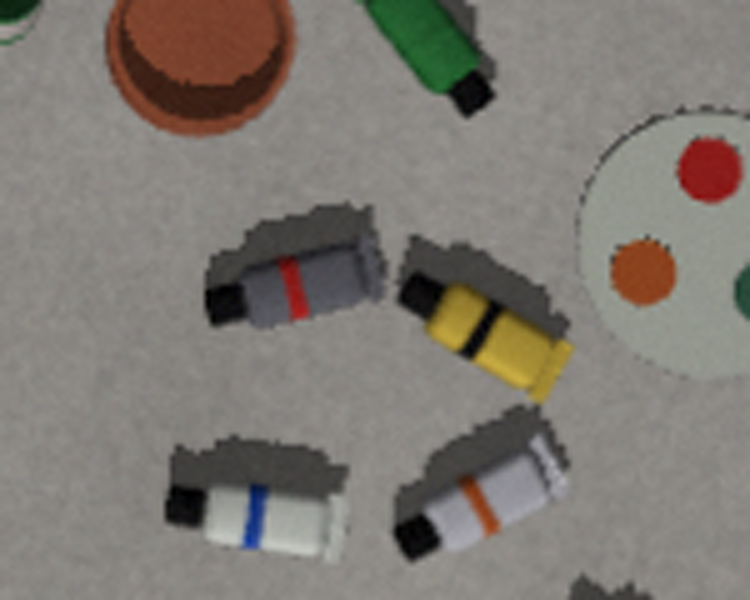

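The crop shows grey/red knocked slightly: cap end now at crop (206,306), crimp at (376,266). White (cap (166,503), crimp (343,527)), yellow and silver are unchanged. White is free on both sides, so I'll go down on it.

Emit:
step_arm:
  motion:
    - {"slide": [-1,-2.5,12],"dr": [0,0,0],"jaw": 70}
    - {"slide": [-1,-2.5,30],"dr": [0,0,0],"jaw": 70}
    - {"slide": [-1,-2.5,50],"dr": [0,0,0],"jaw": 70}
    - {"slide": [-1,-2.5,70],"dr": [0,0,0],"jaw": 70}
    - {"slide": [-1,-2.5,86],"dr": [0,0,0],"jaw": 70}
    - {"slide": [-1,-2.5,96],"dr": [0,0,0],"jaw": 70}
    - {"slide": [-1,-2.5,100],"dr": [0,0,0],"jaw": 70}
    - {"slide": [-1,-2.5,100],"dr": [0,0,0],"jaw": 60}

```text
clock: 36.75
position: [429.0, -280.3, 5.4]
ee_rot: [-0.665, 0.747, -0.0, 0.0]
contact_force: [-0.5, 0.4, 0.6]
gripper_width: 60.1
grasp_force: 0.0
```

Emit:
step_arm:
  motion:
    - {"slide": [0,0,0],"dr": [0,0,0],"jaw": 50}
    - {"slide": [0,0,0],"dr": [0,0,0],"jaw": 40}
    - {"slide": [0,0,0],"dr": [0,0,0],"jaw": 30}
    - {"slide": [0,0,0],"dr": [0,0,0],"jaw": 30}
    - {"slide": [0,0,0],"dr": [0,0,0],"jaw": 30}
    - {"slide": [0,0,-10],"dr": [0,0,0],"jaw": 30}
    - {"slide": [0,0,-30],"dr": [0,0,0],"jaw": 30}
    - {"slide": [0,0,-50],"dr": [0,0,0],"jaw": 30}

```text
clock: 37.75
position: [428.3, -280.3, 55.9]
ee_rot: [-0.664, 0.747, 0.0, -0.0]
contact_force: [-0.3, -0.0, -1.0]
gripper_width: 40.7
grasp_force: 60.7
```

```bash
python3 - <<'E'
from h import *
t=lambda x,y:np.array([300+(x+.5)/5-.5,140+(y+.5)/5-.5])
for n,a,b in(("grey",(206,306),(376,266)),("yellow",(401,283),(557,372)),("silver",(397,544),(553,465))):
    A,B=onz("top",t(*a),15),onz("top",t(*b),15);u=(A-B)/np.linalg.norm(A-B);m=(A-65*u+B+53*u)/2
    print(n,m.round(1),np.arctan2(u[1],u[0]).round(3),np.linalg.norm(A-B).round(1))
for x in(-25,25,0):print(x,b2w(x,-3,0).round(1))
E
python3 go.py 440,-140,330,-1.442 557.5,78,370,-1.442 557.5,78,235,-1.442
```

```text
grey [ 585.1 -302.2] 1.828 117.2
yellow [ 556.2 -427.7] 1.075 119.5
silver [ 444.  -426.2] 2.058 117.2
-25 [555.5  77.7   0. ]
25 [605.1  84.1   0. ]
0 [580.3  80.9   0. ]
now 37.8 [ 428.3 -280.3   55.9] yaw -1.688 F [-0.3 -0.  -1. ] w 40.7 j [-0.26  0.4  -0.49 -0.   -0.68  0.14]
440,-140,330,-1.442 slide [-140.8, 5.1, -274.1] dr [0.01, 0.0, -1.76] rows 5.0
557.5,78,370,-1.442 slide [-201.1, -144.5, -40.0] dr [0.0, 0.0, 0.0] rows 5.0
557.5,78,235,-1.442 slide [0.0, -0.0, 135.0] dr [0.0, 0.0, 0.0] rows 3.0
```

Emit:
step_arm:
  motion:
    - {"slide": [-8,0,-25],"dr": [0,0,-0.1],"jaw": 30}
    - {"slide": [-24,1,-65],"dr": [0,0,-0.3],"jaw": 30}
    - {"slide": [-45,2,-110],"dr": [0,0,-0.6],"jaw": 30}
    - {"slide": [-67,3,-155],"dr": [0,0,-0.9],"jaw": 30}
    - {"slide": [-90,4,-200],"dr": [0,0,-1.2],"jaw": 30}
    - {"slide": [-112,4,-240],"dr": [0,0,-1.5],"jaw": 30}
    - {"slide": [-130,5,-265],"dr": [0,0,-1.7],"jaw": 30}
    - {"slide": [-141,5,-274],"dr": [0,0,-1.76],"jaw": 30}

```text
clock: 38.75
position: [440.3, -139.1, 330.9]
ee_rot: [0.751, -0.66, 0.001, -0.001]
contact_force: [0.1, -0.2, -1.1]
gripper_width: 40.8
grasp_force: 60.7
```

Emit:
step_arm:
  motion:
    - {"slide": [-14,-10,-5],"dr": [0,0,0],"jaw": 30}
    - {"slide": [-42,-30,-15],"dr": [0,0,0],"jaw": 30}
    - {"slide": [-75,-54,-25],"dr": [0,0,0],"jaw": 30}
    - {"slide": [-108,-78,-35],"dr": [0,0,0],"jaw": 30}
    - {"slide": [-142,-102,-40],"dr": [0,0,0],"jaw": 30}
    - {"slide": [-173,-124,-40],"dr": [0,0,0],"jaw": 30}
    - {"slide": [-194,-139,-40],"dr": [0,0,0],"jaw": 30}
    - {"slide": [-201,-144.5,-40],"dr": [0,0,0],"jaw": 30}

```text
clock: 39.75
position: [558.2, 79.2, 367.6]
ee_rot: [0.751, -0.66, -0.001, 0.001]
contact_force: [-0.6, 0.3, -0.7]
gripper_width: 41.0
grasp_force: 60.7
```

```bash
python3 go.py 557.5,78,231,-1.442
```

```text
now 39.8 [558.2  79.2 367.6] yaw -1.442 F [-0.6  0.3 -0.7] w 41.0 j [ 0.43  0.22  0.11 -0.   -1.46 -0.3 ]
557.5,78,231,-1.442 slide [1.0, 0.5, 136.7] dr [0.02, -0.01, 0.0] rows 3.0
```

Emit:
step_arm:
  motion:
    - {"slide": [1,0.5,15],"dr": [0,0,0],"jaw": 30}
    - {"slide": [1,0.5,40],"dr": [0,0,0],"jaw": 30}
    - {"slide": [1,0.5,70],"dr": [0,0,0],"jaw": 30}
    - {"slide": [1,0.5,100],"dr": [0,0,0],"jaw": 30}
    - {"slide": [1,0.5,122],"dr": [0,0,0],"jaw": 30}
    - {"slide": [1,0.5,134],"dr": [0,0,0],"jaw": 30}
    - {"slide": [1,0.5,137],"dr": [0,0,0],"jaw": 30}
    - {"slide": [1,0.5,137],"dr": [0,0,0],"jaw": 30}

```text
clock: 40.75
position: [563.6, 75.4, 244.4]
ee_rot: [0.752, -0.659, 0.009, -0.007]
contact_force: [2.7, 0.1, 34.4]
gripper_width: 41.0
grasp_force: 65.7
```

Emit:
step_arm:
  motion:
    - {"slide": [0,0,0],"dr": [0,0,0],"jaw": 45}
    - {"slide": [0,0,0],"dr": [0,0,0],"jaw": 50}
    - {"slide": [0,0,0],"dr": [0,0,0],"jaw": 50}
    - {"slide": [0,0,-10],"dr": [0,0,0],"jaw": 50}
    - {"slide": [0,0,-40],"dr": [0,0,0],"jaw": 50}
    - {"slide": [0,0,-80],"dr": [0,0,0],"jaw": 50}
    - {"slide": [0,0,-120],"dr": [0,0,0],"jaw": 50}
    - {"slide": [0,0,-150],"dr": [0,0,0],"jaw": 60}

```text
clock: 41.75
position: [556.9, 75.5, 383.9]
ee_rot: [0.75, -0.661, 0.0, -0.001]
contact_force: [0.8, 0.3, 0.5]
gripper_width: 60.1
grasp_force: 0.0
```

```bash
python3 go.py 480,-150,330,-1.3 444.5,-426.5,140,-1.076 444.5,-426.5,5,-1.076
python3 - <<'E'
from h import *
I=optics.get_image("top");cv2.imwrite("pics/t8.png",I);tubecheck(I,cv2.imread("pics/t7.png"))
E
```

```text
now 41.8 [556.9  75.5 383.9] yaw -1.444 F [0.8 0.3 0.5] w 60.1 j [ 0.42  0.21  0.14  0.   -1.49 -0.3 ]
480,-150,330,-1.3 slide [214.0, 104.8, 53.7] dr [-0.01, 0.0, -1.03] rows 4.0
444.5,-426.5,140,-1.076 slide [256.9, 108.2, 190.0] dr [0.0, 0.0, -1.6] rows 6.0
444.5,-426.5,5,-1.076 slide [0.0, -0.0, 135.0] dr [0.0, 0.0, 0.0] rows 3.0
white1 changed px 460
silver2 changed px 0
grey3 changed px 0
yellow4 changed px 0
```

There was an unexpected 34 N contact on lowering at z 244. I'll look at where the tube ended up.

```bash
python3 - <<'E'
from h import *
a=optics.get_image("top")[130:240,195:305];b=optics.get_image("scene")[160:270,240:350]
cv2.imwrite("pics/a8.png",cv2.resize(np.hstack([a,b]),None,fx=3.6,fy=3.6,interpolation=cv2.INTER_CUBIC))
E
```

```text
(no output)
```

View pics/a8.png

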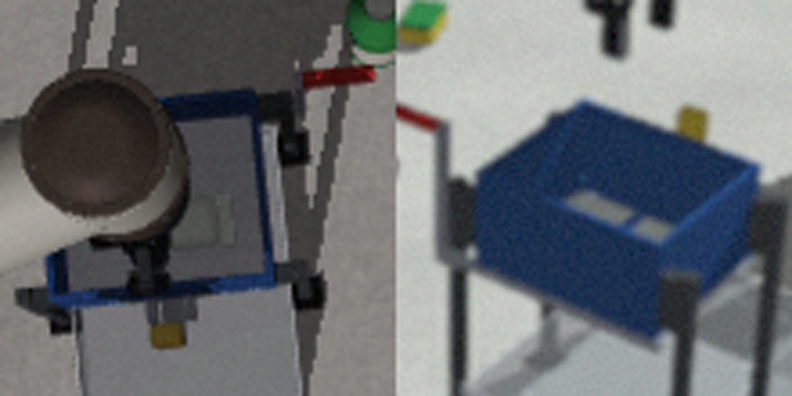

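The white tube lies in the bin (top half about (205,225)), so the contact was the knuckles on the front rim. Later drops will be nearer the middle and higher. Next tube is silver.

Emit:
step_arm:
  motion:
    - {"slide": [15,7,2],"dr": [0,0,-0.1],"jaw": 65}
    - {"slide": [45,22,8],"dr": [0,0,-0.2],"jaw": 65}
    - {"slide": [80,39,16],"dr": [0,0,-0.4],"jaw": 65}
    - {"slide": [115,56,26],"dr": [0,0,-0.6],"jaw": 65}
    - {"slide": [150,74,36],"dr": [0,0,-0.7],"jaw": 65}
    - {"slide": [182,90,46],"dr": [0,0,-0.9],"jaw": 65}
    - {"slide": [205,101,52],"dr": [0,0,-1.0],"jaw": 65}
    - {"slide": [214,105,54],"dr": [0,0,-1.03],"jaw": 65}

```text
clock: 42.9
position: [478.8, -150.4, 326.7]
ee_rot: [0.796, -0.606, -0.001, 0.001]
contact_force: [-1.1, 0.2, 0.2]
gripper_width: 65.0
grasp_force: 0.0
```

Emit:
step_arm:
  motion:
    - {"slide": [18,8,12],"dr": [0,0,-0.1],"jaw": 65}
    - {"slide": [55,23,40],"dr": [0,0,-0.3],"jaw": 65}
    - {"slide": [98,41,75],"dr": [0,0,-0.6],"jaw": 65}
    - {"slide": [140,59,110],"dr": [0,0,-0.9],"jaw": 65}
    - {"slide": [182,77,142],"dr": [0,0,-1.2],"jaw": 65}
    - {"slide": [222,93,170],"dr": [0,0,-1.4],"jaw": 65}
    - {"slide": [248,104,185],"dr": [0,0,-1.55],"jaw": 65}
    - {"slide": [257,108,190],"dr": [0,0,-1.6],"jaw": 65}

```text
clock: 43.9
position: [444.5, -426.0, 136.1]
ee_rot: [0.859, -0.513, -0.002, -0.0]
contact_force: [-0.7, 0.2, -0.0]
gripper_width: 65.3
grasp_force: 0.0
```

```bash
python3 go.py 444.5,-426.5,5,-1.076 
```

```text
now 43.9 [ 444.5 -426.   136.1] yaw -1.077 F [-0.7  0.2 -0. ] w 65.3 j [-0.5   0.45 -0.14 -0.   -0.98  1.  ]
444.5,-426.5,5,-1.076 slide [0.8, -0.1, 131.1] dr [0.01, 0.02, -0.01] rows 3.0
```

Emit:
step_arm:
  motion:
    - {"slide": [0.5,0,15],"dr": [0,0,0],"jaw": 65}
    - {"slide": [0.5,0,40],"dr": [0,0,0],"jaw": 65}
    - {"slide": [0.5,0,68],"dr": [0,0,0],"jaw": 65}
    - {"slide": [0.5,0,95],"dr": [0,0,0],"jaw": 65}
    - {"slide": [0.5,0,116],"dr": [0,0,0],"jaw": 65}
    - {"slide": [0.5,0,127],"dr": [0,0,0],"jaw": 65}
    - {"slide": [0.5,0,131],"dr": [0,0,0],"jaw": 65}
    - {"slide": [0.5,0,131],"dr": [0,0,0],"jaw": 60}

```text
clock: 44.9
position: [446.5, -425.6, 7.8]
ee_rot: [0.859, -0.512, 0.0, 0.0]
contact_force: [0.0, -0.7, 0.4]
gripper_width: 60.3
grasp_force: 0.0
```

Emit:
step_arm:
  motion:
    - {"slide": [0,0,0],"dr": [0,0,0],"jaw": 50}
    - {"slide": [0,0,0],"dr": [0,0,0],"jaw": 40}
    - {"slide": [0,0,0],"dr": [0,0,0],"jaw": 30}
    - {"slide": [0,0,0],"dr": [0,0,0],"jaw": 30}
    - {"slide": [0,0,0],"dr": [0,0,0],"jaw": 30}
    - {"slide": [0,0,-10],"dr": [0,0,0],"jaw": 30}
    - {"slide": [0,0,-30],"dr": [0,0,0],"jaw": 30}
    - {"slide": [0,0,-60],"dr": [0,0,0],"jaw": 30}

```text
clock: 45.9
position: [445.1, -425.1, 66.9]
ee_rot: [0.859, -0.512, -0.002, -0.0]
contact_force: [-0.9, -0.5, -1.0]
gripper_width: 40.9
grasp_force: 60.6
```

```bash
python3 -c "
from h import *
print(b2w(8,-5,0))"; python3 go.py 470,-180,300,-1.3 588.5,80,380,-1.442 588.5,80,254,-1.442
```

```text
[588.47674084  79.97068497   0.        ]
now 45.9 [ 445.1 -425.1   66.9] yaw -1.076 F [-0.9 -0.5 -1. ] w 40.9 j [-0.5   0.53 -0.21 -0.   -0.83  1.  ]
470,-180,300,-1.3 slide [-204.5, -138.1, -232.7] dr [0.01, 0.02, 1.61] rows 6.0
588.5,80,380,-1.442 slide [-218.8, -183.7, -80.0] dr [0.0, -0.0, 1.02] rows 5.0
588.5,80,254,-1.442 slide [0.0, -0.0, 126.0] dr [0.0, 0.0, 0.0] rows 3.0
```

Emit:
step_arm:
  motion:
    - {"slide": [-10,-7,-25],"dr": [0,0,0.1],"jaw": 30}
    - {"slide": [-35,-24,-65],"dr": [0,0,0.3],"jaw": 30}
    - {"slide": [-68,-46,-105],"dr": [0,0,0.5],"jaw": 30}
    - {"slide": [-102,-69,-145],"dr": [0,0,0.8],"jaw": 30}
    - {"slide": [-136,-92,-180],"dr": [0,0,1.1],"jaw": 30}
    - {"slide": [-168,-114,-210],"dr": [0,0,1.3],"jaw": 30}
    - {"slide": [-192,-130,-228],"dr": [0,0,1.5],"jaw": 30}
    - {"slide": [-204.5,-138,-233],"dr": [0,0,1.61],"jaw": 30}

```text
clock: 46.9
position: [470.3, -178.8, 302.1]
ee_rot: [0.796, -0.605, 0.001, -0.001]
contact_force: [-0.5, 0.4, -0.9]
gripper_width: 40.9
grasp_force: 60.7
```

Emit:
step_arm:
  motion:
    - {"slide": [-15,-13,-15],"dr": [0,0,0.1],"jaw": 30}
    - {"slide": [-46,-39,-40],"dr": [0,0,0.2],"jaw": 30}
    - {"slide": [-82,-69,-62],"dr": [0,0,0.4],"jaw": 30}
    - {"slide": [-118,-99,-78],"dr": [0,0,0.6],"jaw": 30}
    - {"slide": [-154,-129,-80],"dr": [0,0,0.8],"jaw": 30}
    - {"slide": [-188,-158,-80],"dr": [0,0,0.9],"jaw": 30}
    - {"slide": [-211,-177,-80],"dr": [0,0,1.0],"jaw": 30}
    - {"slide": [-219,-183.5,-80],"dr": [0,0,1.02],"jaw": 30}

```text
clock: 47.9
position: [588.5, 81.3, 379.4]
ee_rot: [0.752, -0.66, -0.001, 0.001]
contact_force: [-0.1, -0.2, -0.8]
gripper_width: 40.6
grasp_force: 60.7
```

```bash
python3 go.py 588.5,80,254,-1.442
```

```text
now 47.9 [588.5  81.3 379.4] yaw -1.441 F [-0.1 -0.2 -0.8] w 40.6 j [ 0.41  0.27  0.21 -0.   -1.51 -0.28]
588.5,80,254,-1.442 slide [1.3, -0.1, 125.4] dr [0.01, -0.0, 0.01] rows 3.0
```

Emit:
step_arm:
  motion:
    - {"slide": [1,0,15],"dr": [0,0,0],"jaw": 30}
    - {"slide": [1,0,40],"dr": [0,0,0],"jaw": 30}
    - {"slide": [1,0,68],"dr": [0,0,0],"jaw": 30}
    - {"slide": [1,0,94],"dr": [0,0,0],"jaw": 30}
    - {"slide": [1,0,112],"dr": [0,0,0],"jaw": 30}
    - {"slide": [1,0,121],"dr": [0,0,0],"jaw": 30}
    - {"slide": [1,0,125],"dr": [0,0,0],"jaw": 30}
    - {"slide": [1,0,125],"dr": [0,0,0],"jaw": 30}

```text
clock: 48.9
position: [588.6, 78.6, 255.7]
ee_rot: [0.751, -0.66, 0.0, -0.0]
contact_force: [-0.6, 0.1, -1.0]
gripper_width: 40.7
grasp_force: 60.7
```

Emit:
step_arm:
  motion:
    - {"slide": [0,0,0],"dr": [0,0,0],"jaw": 45}
    - {"slide": [0,0,0],"dr": [0,0,0],"jaw": 52}
    - {"slide": [0,0,0],"dr": [0,0,0],"jaw": 52}
    - {"slide": [0,0,0],"dr": [0,0,0],"jaw": 52}
    - {"slide": [0,0,-10],"dr": [0,0,0],"jaw": 52}
    - {"slide": [0,0,-40],"dr": [0,0,0],"jaw": 52}
    - {"slide": [0,0,-80],"dr": [0,0,0],"jaw": 52}
    - {"slide": [0,0,-120],"dr": [0,0,0],"jaw": 60}

```text
clock: 49.9
position: [588.5, 78.8, 377.4]
ee_rot: [0.751, -0.66, 0.0, -0.0]
contact_force: [0.1, 0.1, -0.2]
gripper_width: 59.8
grasp_force: 0.0
```

```bash
python3 go.py 570,-180,330,-1.3 585.1,-302.2,140,-1.314 585.1,-302.2,5,-1.314
python3 - <<'E'
from h import *
I=optics.get_image("top");cv2.imwrite("pics/t9.png",I);tubecheck(I,cv2.imread("pics/t7.png"))
E
```

```text
now 49.9 [588.5  78.8 377.4] yaw -1.442 F [ 0.1  0.1 -0.2] w 59.8 j [ 0.41  0.27  0.2   0.   -1.5  -0.28]
570,-180,330,-1.3 slide [254.3, 51.6, 47.4] dr [-0.01, -0.0, -1.02] rows 5.0
585.1,-302.2,140,-1.314 slide [121.8, 18.1, 190.0] dr [0.0, -0.0, 0.1] rows 4.0
585.1,-302.2,5,-1.314 slide [0.0, -0.0, 135.0] dr [0.0, 0.0, 0.0] rows 3.0
white1 changed px 463
silver2 changed px 399
grey3 changed px 0
yellow4 changed px 62
```

Emit:
step_arm:
  motion:
    - {"slide": [18,4,0],"dr": [0,0,-0.1],"jaw": 65}
    - {"slide": [54,11,0],"dr": [0,0,-0.2],"jaw": 65}
    - {"slide": [96,19,0],"dr": [0,0,-0.4],"jaw": 65}
    - {"slide": [138,28,5],"dr": [0,0,-0.6],"jaw": 65}
    - {"slide": [180,36,15],"dr": [0,0,-0.7],"jaw": 65}
    - {"slide": [218,44,28],"dr": [0,0,-0.9],"jaw": 65}
    - {"slide": [245,50,40],"dr": [0,0,-1.0],"jaw": 65}
    - {"slide": [254,51.5,47],"dr": [0,0,-1.02],"jaw": 65}

```text
clock: 50.95
position: [569.7, -181.0, 328.1]
ee_rot: [0.796, -0.606, -0.0, 0.0]
contact_force: [0.0, 0.7, -0.1]
gripper_width: 65.0
grasp_force: 0.0
```

Emit:
step_arm:
  motion:
    - {"slide": [12,2,12],"dr": [0,0,0.1],"jaw": 65}
    - {"slide": [34,5,40],"dr": [0,0,0.1],"jaw": 65}
    - {"slide": [56,8,75],"dr": [0,0,0.1],"jaw": 65}
    - {"slide": [78,12,110],"dr": [0,0,0.1],"jaw": 65}
    - {"slide": [98,15,142],"dr": [0,0,0.1],"jaw": 65}
    - {"slide": [112,17,170],"dr": [0,0,0.1],"jaw": 65}
    - {"slide": [120,18,185],"dr": [0,0,0.1],"jaw": 65}
    - {"slide": [122,18,190],"dr": [0,0,0.1],"jaw": 65}

```text
clock: 51.95
position: [585.4, -301.9, 137.5]
ee_rot: [0.792, -0.611, -0.0, 0.0]
contact_force: [0.4, -0.9, -0.1]
gripper_width: 64.8
grasp_force: 0.0
```

```bash
python3 go.py 585.1,-302.2,5,-1.314
```

```text
now 52.0 [ 585.4 -301.9  137.5] yaw -1.314 F [ 0.4 -0.9 -0.1] w 64.8 j [-0.23  0.51 -0.03  0.   -1.03  0.49]
585.1,-302.2,5,-1.314 slide [0.3, 0.2, 132.5] dr [0.01, 0.0, 0.0] rows 3.0
```

Emit:
step_arm:
  motion:
    - {"slide": [0,0,15],"dr": [0,0,0],"jaw": 65}
    - {"slide": [0,0,40],"dr": [0,0,0],"jaw": 65}
    - {"slide": [0,0,68],"dr": [0,0,0],"jaw": 65}
    - {"slide": [0,0,95],"dr": [0,0,0],"jaw": 65}
    - {"slide": [0,0,116],"dr": [0,0,0],"jaw": 65}
    - {"slide": [0,0,128],"dr": [0,0,0],"jaw": 65}
    - {"slide": [0,0,132],"dr": [0,0,0],"jaw": 65}
    - {"slide": [0,0,132],"dr": [0,0,0],"jaw": 60}

```text
clock: 52.95
position: [585.8, -301.9, 6.9]
ee_rot: [0.792, -0.611, 0.001, -0.0]
contact_force: [0.9, 0.4, 0.2]
gripper_width: 59.9
grasp_force: 0.0
```

Emit:
step_arm:
  motion:
    - {"slide": [0,0,0],"dr": [0,0,0],"jaw": 50}
    - {"slide": [0,0,0],"dr": [0,0,0],"jaw": 40}
    - {"slide": [0,0,0],"dr": [0,0,0],"jaw": 30}
    - {"slide": [0,0,0],"dr": [0,0,0],"jaw": 30}
    - {"slide": [0,0,0],"dr": [0,0,0],"jaw": 30}
    - {"slide": [0,0,-10],"dr": [0,0,0],"jaw": 30}
    - {"slide": [0,0,-30],"dr": [0,0,0],"jaw": 30}
    - {"slide": [0,0,-60],"dr": [0,0,0],"jaw": 30}

```text
clock: 53.95
position: [584.0, -301.6, 65.6]
ee_rot: [0.792, -0.611, -0.002, 0.001]
contact_force: [0.1, -0.4, -0.7]
gripper_width: 41.0
grasp_force: 60.6
```

```bash
python3 go.py 570,-180,340,-1.35 588.5,80,390,-1.442 588.5,80,260,-1.442
```

```text
now 54.0 [ 584.  -301.6   65.6] yaw -1.314 F [ 0.1 -0.4 -0.7] w 41.0 j [-0.23  0.59 -0.1  -0.   -0.89  0.49]
570,-180,340,-1.35 slide [-121.8, -16.4, -274.2] dr [0.02, 0.01, 0.25] rows 5.0
588.5,80,390,-1.442 slide [-249.6, -75.0, -50.0] dr [0.0, -0.0, 0.66] rows 5.0
588.5,80,260,-1.442 slide [0.0, -0.0, 130.0] dr [0.0, 0.0, 0.0] rows 3.0
```

Emit:
step_arm:
  motion:
    - {"slide": [-4,0,-25],"dr": [0,0,0],"jaw": 30}
    - {"slide": [-14,-2,-70],"dr": [0,0,0.1],"jaw": 30}
    - {"slide": [-32,-4,-115],"dr": [0,0,0.1],"jaw": 30}
    - {"slide": [-54,-7,-160],"dr": [0,0,0.1],"jaw": 30}
    - {"slide": [-76,-10,-205],"dr": [0,0,0.2],"jaw": 30}
    - {"slide": [-98,-13,-245],"dr": [0,0,0.2],"jaw": 30}
    - {"slide": [-115,-15,-268],"dr": [0,0,0.25],"jaw": 30}
    - {"slide": [-122,-16.5,-274],"dr": [0,0,0.25],"jaw": 30}

```text
clock: 54.95
position: [570.3, -179.0, 342.1]
ee_rot: [0.781, -0.624, 0.001, -0.001]
contact_force: [0.7, -0.9, -1.1]
gripper_width: 41.0
grasp_force: 60.7
```

Emit:
step_arm:
  motion:
    - {"slide": [-17,-5,-12],"dr": [0,0,0.1],"jaw": 30}
    - {"slide": [-52,-16,-32],"dr": [0,0,0.2],"jaw": 30}
    - {"slide": [-93,-28,-46],"dr": [0,0,0.3],"jaw": 30}
    - {"slide": [-134,-40,-50],"dr": [0,0,0.4],"jaw": 30}
    - {"slide": [-176,-53,-50],"dr": [0,0,0.5],"jaw": 30}
    - {"slide": [-214,-64,-50],"dr": [0,0,0.6],"jaw": 30}
    - {"slide": [-241,-72,-50],"dr": [0,0,0.66],"jaw": 30}
    - {"slide": [-249.5,-75,-50],"dr": [0,0,0.66],"jaw": 30}

```text
clock: 55.95
position: [588.2, 81.4, 388.2]
ee_rot: [0.752, -0.659, -0.001, 0.002]
contact_force: [0.1, -0.1, -0.3]
gripper_width: 40.8
grasp_force: 60.7
```

Emit:
step_arm:
  motion:
    - {"slide": [0,0,15],"dr": [0,0,0],"jaw": 30}
    - {"slide": [0,0,40],"dr": [0,0,0],"jaw": 30}
    - {"slide": [0,0,68],"dr": [0,0,0],"jaw": 30}
    - {"slide": [0,0,94],"dr": [0,0,0],"jaw": 30}
    - {"slide": [0,0,113],"dr": [0,0,0],"jaw": 30}
    - {"slide": [0,0,123],"dr": [0,0,0],"jaw": 30}
    - {"slide": [0,0,127],"dr": [0,0,0],"jaw": 30}
    - {"slide": [0,0,127],"dr": [0,0,0],"jaw": 30}

```text
clock: 56.95
position: [588.7, 79.8, 263.5]
ee_rot: [0.751, -0.66, 0.0, -0.0]
contact_force: [-0.1, 0.0, -0.5]
gripper_width: 41.0
grasp_force: 60.7
```

Emit:
step_arm:
  motion:
    - {"slide": [0,0,0],"dr": [0,0,0],"jaw": 45}
    - {"slide": [0,0,0],"dr": [0,0,0],"jaw": 52}
    - {"slide": [0,0,0],"dr": [0,0,0],"jaw": 52}
    - {"slide": [0,0,0],"dr": [0,0,0],"jaw": 52}
    - {"slide": [0,0,-10],"dr": [0,0,0],"jaw": 52}
    - {"slide": [0,0,-40],"dr": [0,0,0],"jaw": 52}
    - {"slide": [0,0,-80],"dr": [0,0,0],"jaw": 52}
    - {"slide": [0,0,-120],"dr": [0,0,0],"jaw": 60}

```text
clock: 57.95
position: [588.5, 80.0, 385.4]
ee_rot: [0.751, -0.66, 0.0, -0.0]
contact_force: [1.0, 0.6, -0.1]
gripper_width: 59.9
grasp_force: 0.0
```

```bash
python3 go.py 570,-180,330,-1.7 555.7,-428.5,140,-2.05 555.7,-428.5,5,-2.05
python3 - <<'E'
from h import *
I=optics.get_image("top");cv2.imwrite("pics/t10.png",I);tubecheck(I,cv2.imread("pics/t7.png"))
J=cv2.imread("pics/t7.png")
m=lambda I:np.array(np.nonzero(cv2.inRange(cv2.cvtColor(I,cv2.COLOR_BGR2HSV)[180:235,370:425],(20,120,80),(35,255,255)))).mean(1)
print(m(I),m(J))
a=I[150:260,300:450];b=I[130:240,195:305];c=optics.get_image("scene")[160:270,240:350]
cv2.imwrite("pics/a10.png",cv2.resize(np.hstack([a,b,c]),None,fx=2.1,fy=2.1,interpolation=cv2.INTER_CUBIC))
E
```

```text
now 58.0 [588.5  80.  385.4] yaw -1.441 F [ 1.   0.6 -0.1] w 59.9 j [ 0.41  0.27  0.22  0.   -1.52 -0.28]
570,-180,330,-1.7 slide [255.4, 52.0, 55.4] dr [-0.01, -0.0, 1.86] rows 5.0
555.7,-428.5,140,-2.05 slide [248.3, -17.8, 190.0] dr [0.0, -0.0, 2.51] rows 6.0
555.7,-428.5,5,-2.05 slide [0.0, -0.0, 135.0] dr [0.0, 0.0, 0.0] rows 3.0
white1 changed px 469
silver2 changed px 399
grey3 changed px 515
yellow4 changed px 80
[28.27303754 29.69283276] [28.14864865 29.62837838]
```

View pics/a10.png

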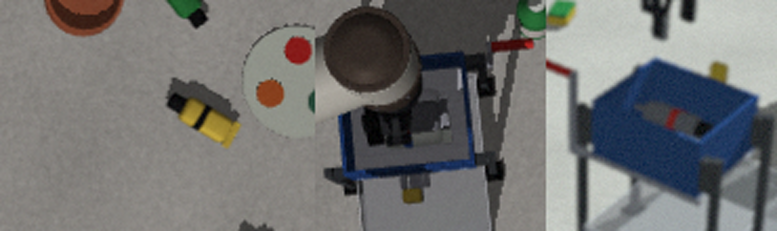

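Yellow is where it was (crop (205,118)), and the grey tube is visible inside the bin in the scene part (675,115). On to yellow.

Emit:
step_arm:
  motion:
    - {"slide": [18,4,0],"dr": [0,0,0.1],"jaw": 65}
    - {"slide": [54,11,0],"dr": [0,0,0.4],"jaw": 65}
    - {"slide": [96,20,0],"dr": [0,0,0.7],"jaw": 65}
    - {"slide": [138,28,5],"dr": [0,0,1.0],"jaw": 65}
    - {"slide": [180,37,18],"dr": [0,0,1.3],"jaw": 65}
    - {"slide": [218,44,34],"dr": [0,0,1.6],"jaw": 65}
    - {"slide": [246,50,48],"dr": [0,0,1.8],"jaw": 65}
    - {"slide": [255,52,55],"dr": [0,0,1.86],"jaw": 65}

```text
clock: 59.05
position: [568.5, -181.5, 326.2]
ee_rot: [-0.658, 0.753, 0.001, -0.001]
contact_force: [-0.4, -0.4, 0.1]
gripper_width: 65.0
grasp_force: 0.0
```

Emit:
step_arm:
  motion:
    - {"slide": [18,-1,12],"dr": [0,0,0.2],"jaw": 65}
    - {"slide": [53,-4,40],"dr": [0,0,0.5],"jaw": 65}
    - {"slide": [94,-7,75],"dr": [0,0,0.9],"jaw": 65}
    - {"slide": [135,-10,110],"dr": [0,0,1.4],"jaw": 65}
    - {"slide": [176,-13,142],"dr": [0,0,1.8],"jaw": 65}
    - {"slide": [214,-15,170],"dr": [0,0,2.2],"jaw": 65}
    - {"slide": [239,-17,185],"dr": [0,0,2.4],"jaw": 65}
    - {"slide": [248,-18,190],"dr": [0,0,2.51],"jaw": 65}

```text
clock: 60.05
position: [555.2, -428.7, 137.1]
ee_rot: [-0.518, 0.855, 0.001, -0.0]
contact_force: [0.5, 0.9, 0.1]
gripper_width: 65.0
grasp_force: 0.0
```

```bash
python3 go.py 555.7,-428.5,5,-2.05
```

```text
now 60.0 [ 555.2 -428.7  137.1] yaw -2.053 F [0.5 0.9 0.1] w 65.0 j [-0.43  0.58  0.1   0.   -1.08 -0.05]
555.7,-428.5,5,-2.05 slide [-0.4, -0.6, 132.1] dr [0.01, -0.0, -0.02] rows 3.0
```

Emit:
step_arm:
  motion:
    - {"slide": [0,-0.5,15],"dr": [0,0,0],"jaw": 65}
    - {"slide": [0,-0.5,40],"dr": [0,0,0],"jaw": 65}
    - {"slide": [0,-0.5,68],"dr": [0,0,0],"jaw": 65}
    - {"slide": [0,-0.5,95],"dr": [0,0,0],"jaw": 65}
    - {"slide": [0,-0.5,116],"dr": [0,0,0],"jaw": 65}
    - {"slide": [0,-0.5,128],"dr": [0,0,0],"jaw": 65}
    - {"slide": [0,-0.5,132],"dr": [0,0,0],"jaw": 65}
    - {"slide": [0,-0.5,132],"dr": [0,0,0],"jaw": 60}

```text
clock: 61.05
position: [556.7, -427.8, 7.0]
ee_rot: [-0.519, 0.855, -0.0, 0.0]
contact_force: [-0.2, -0.2, 1.0]
gripper_width: 60.1
grasp_force: 0.0
```

Emit:
step_arm:
  motion:
    - {"slide": [0,0,0],"dr": [0,0,0],"jaw": 50}
    - {"slide": [0,0,0],"dr": [0,0,0],"jaw": 40}
    - {"slide": [0,0,0],"dr": [0,0,0],"jaw": 30}
    - {"slide": [0,0,0],"dr": [0,0,0],"jaw": 30}
    - {"slide": [0,0,0],"dr": [0,0,0],"jaw": 30}
    - {"slide": [0,0,-10],"dr": [0,0,0],"jaw": 30}
    - {"slide": [0,0,-30],"dr": [0,0,0],"jaw": 30}
    - {"slide": [0,0,-60],"dr": [0,0,0],"jaw": 30}

```text
clock: 62.05
position: [555.5, -427.6, 66.7]
ee_rot: [-0.519, 0.855, 0.001, -0.001]
contact_force: [0.6, -0.7, -0.6]
gripper_width: 41.0
grasp_force: 60.7
```

```bash
python3 go.py 570,-180,345,-1.7 584.5,78,400,-1.442 584.5,78,275,-1.442
```

```text
now 62.0 [ 555.5 -427.6   66.7] yaw -2.051 F [ 0.6 -0.7 -0.6] w 41.0 j [-0.43  0.65  0.02 -0.   -0.95 -0.05]
570,-180,345,-1.7 slide [-226.3, 102.2, -278.1] dr [0.02, 0.0, -2.52] rows 6.0
584.5,78,400,-1.442 slide [-257.7, 18.9, -55.0] dr [0.0, 0.0, -1.85] rows 5.0
584.5,78,275,-1.442 slide [0.0, -0.0, 125.0] dr [0.0, 0.0, 0.0] rows 2.0
```

Emit:
step_arm:
  motion:
    - {"slide": [-8,4,-25],"dr": [0,0,-0.1],"jaw": 30}
    - {"slide": [-32,14,-70],"dr": [0,0,-0.3],"jaw": 30}
    - {"slide": [-68,30,-115],"dr": [0,0,-0.7],"jaw": 30}
    - {"slide": [-108,48,-160],"dr": [0,0,-1.2],"jaw": 30}
    - {"slide": [-148,66,-205],"dr": [0,0,-1.6],"jaw": 30}
    - {"slide": [-186,84,-245],"dr": [0,0,-2.1],"jaw": 30}
    - {"slide": [-215,97,-270],"dr": [0,0,-2.4],"jaw": 30}
    - {"slide": [-226,102,-278],"dr": [0,0,-2.52],"jaw": 30}

```text
clock: 63.05
position: [570.3, -178.9, 347.8]
ee_rot: [-0.661, 0.75, -0.002, 0.002]
contact_force: [-0.5, 0.1, -0.8]
gripper_width: 40.9
grasp_force: 60.8
```

Emit:
step_arm:
  motion:
    - {"slide": [-18,1,-12],"dr": [0,0,-0.1],"jaw": 30}
    - {"slide": [-54,4,-35],"dr": [0,0,-0.4],"jaw": 30}
    - {"slide": [-97,7,-50],"dr": [0,0,-0.7],"jaw": 30}
    - {"slide": [-140,10,-55],"dr": [0,0,-1.0],"jaw": 30}
    - {"slide": [-183,13,-55],"dr": [0,0,-1.3],"jaw": 30}
    - {"slide": [-221,16,-55],"dr": [0,0,-1.6],"jaw": 30}
    - {"slide": [-248,18,-55],"dr": [0,0,-1.8],"jaw": 30}
    - {"slide": [-257.5,19,-55],"dr": [0,0,-1.85],"jaw": 30}

```text
clock: 64.05
position: [584.2, 78.5, 398.3]
ee_rot: [0.752, -0.659, -0.001, 0.001]
contact_force: [0.2, -0.3, -1.0]
gripper_width: 41.0
grasp_force: 60.8
```

Emit:
step_arm:
  motion:
    - {"slide": [0,0,12],"dr": [0,0,0],"jaw": 30}
    - {"slide": [0,0,36],"dr": [0,0,0],"jaw": 30}
    - {"slide": [0,0,62],"dr": [0,0,0],"jaw": 30}
    - {"slide": [0,0,86],"dr": [0,0,0],"jaw": 30}
    - {"slide": [0,0,105],"dr": [0,0,0],"jaw": 30}
    - {"slide": [0,0,116],"dr": [0,0,0],"jaw": 30}
    - {"slide": [0,0,122],"dr": [0,0,0],"jaw": 30}
    - {"slide": [0,0,122],"dr": [0,0,0],"jaw": 30}

```text
clock: 65.05
position: [585.2, 76.6, 279.1]
ee_rot: [0.751, -0.66, 0.001, -0.001]
contact_force: [0.3, -1.9, 4.7]
gripper_width: 40.8
grasp_force: 61.2
```

Emit:
step_arm:
  motion:
    - {"slide": [0,0,0],"dr": [0,0,0],"jaw": 45}
    - {"slide": [0,0,0],"dr": [0,0,0],"jaw": 55}
    - {"slide": [0,0,0],"dr": [0,0,0],"jaw": 55}
    - {"slide": [0,0,0],"dr": [0,0,0],"jaw": 55}
    - {"slide": [0,0,-10],"dr": [0,0,0],"jaw": 55}
    - {"slide": [0,0,-40],"dr": [0,0,0],"jaw": 55}
    - {"slide": [0,0,-80],"dr": [0,0,0],"jaw": 55}
    - {"slide": [0,0,-110],"dr": [0,0,0],"jaw": 60}

```text
clock: 66.05
position: [584.6, 77.4, 390.2]
ee_rot: [0.751, -0.66, 0.001, -0.001]
contact_force: [0.9, 0.2, 0.4]
gripper_width: 60.4
grasp_force: 0.0
```

Emit:
step_arm:
  motion:
    - {"slide": [2,-8,0],"dr": [0,0,-0.8],"jaw": 70}
    - {"slide": [5,10,0],"dr": [0,0,-1.9],"jaw": 70}
    - {"slide": [8,30,0],"dr": [0,0,-3.1],"jaw": 70}
    - {"slide": [11,50,0],"dr": [0,0,-4.4],"jaw": 70}
    - {"slide": [14,70,0],"dr": [0,0,-5.6],"jaw": 70}
    - {"slide": [16,88,0],"dr": [0,0,-6.9],"jaw": 70}
    - {"slide": [18,102,0],"dr": [0,0,-8.1],"jaw": 70}
    - {"slide": [19,112,0],"dr": [0,0,-9.2],"jaw": 70}

```text
clock: 67.05
position: [475.2, 43.9, 388.5]
ee_rot: [0.997, -0.076, 0.001, -0.0]
contact_force: [1.0, 1.2, 0.3]
gripper_width: 69.7
grasp_force: 0.0
```

```bash
python3 go.py 474,70,350,0.124 474,70,266,0.124
python3 - <<'E'
from h import *
I=optics.get_image("top");cv2.imwrite("pics/t11.png",I)
b=I[130:240,195:305];c=optics.get_image("scene")[160:270,240:350]
cv2.imwrite("pics/a11.png",cv2.resize(np.hstack([b,c]),None,fx=3.6,fy=3.6,interpolation=cv2.INTER_CUBIC))
E
```

```text
now 67.0 [475.2  43.9 388.5] yaw -0.151 F [1.  1.2 0.3] w 69.7 j [ 0.43  0.05 -0.04  0.   -1.48  0.99]
474,70,350,0.124 slide [-5.2, -25.6, 38.5] dr [-0.0, -0.01, -1.97] rows 2.0
474,70,266,0.124 slide [-0.0, -0.0, 84.0] dr [0.0, 0.0, 0.0] rows 2.0
```

View pics/a11.png

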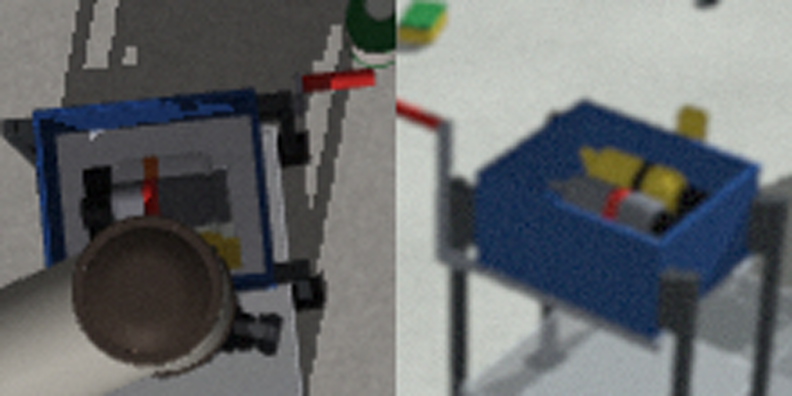

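All four tubes lie in the bin below the rim (scene half: yellow (640,175), grey (620,205); top half: silver's orange band at (150,170) and yellow at the front). Next I draw the bolt.

Emit:
step_arm:
  motion:
    - {"slide": [-1,-7,8],"dr": [0,0,-0.6],"jaw": 70}
    - {"slide": [-3,-18,22],"dr": [0,0,-1.4],"jaw": 70}
    - {"slide": [-5,-25.5,40],"dr": [0,0,-1.97],"jaw": 70}
    - {"slide": [-5,-25.5,64],"dr": [0,0,-1.97],"jaw": 70}
    - {"slide": [-5,-25.5,88],"dr": [0,0,-1.97],"jaw": 70}
    - {"slide": [-5,-25.5,108],"dr": [0,0,-1.97],"jaw": 70}
    - {"slide": [-5,-25.5,120],"dr": [0,0,-1.97],"jaw": 70}
    - {"slide": [-5,-25.5,124],"dr": [0,0,-1.97],"jaw": 70}

```text
clock: 68.15
position: [474.9, 70.2, 263.0]
ee_rot: [0.998, 0.059, -0.0, 0.0]
contact_force: [0.9, 0.2, 0.8]
gripper_width: 69.5
grasp_force: 0.0
```

Emit:
step_arm:
  motion:
    - {"slide": [0,0,0],"dr": [0,0,0],"jaw": 55}
    - {"slide": [0,0,0],"dr": [0,0,0],"jaw": 40}
    - {"slide": [0,0,0],"dr": [0,0,0],"jaw": 30}
    - {"slide": [0,0,0],"dr": [0,0,0],"jaw": 15}
    - {"slide": [0,0,0],"dr": [0,0,0],"jaw": 15}
    - {"slide": [0,0,0],"dr": [0,0,0],"jaw": 15}
    - {"slide": [0,0,0],"dr": [0,0,0],"jaw": 15}
    - {"slide": [0,0,0],"dr": [0,0,0],"jaw": 15}

```text
clock: 69.15
position: [474.9, 70.4, 263.9]
ee_rot: [0.998, 0.059, 0.001, -0.0]
contact_force: [-2.4, 2.8, 5.0]
gripper_width: 23.1
grasp_force: 59.8
```

Emit:
step_arm:
  motion:
    - {"slide": [-4,0,0],"dr": [0,0,0],"jaw": 15}
    - {"slide": [-9,0,0],"dr": [0,0,0],"jaw": 15}
    - {"slide": [-14,0,0],"dr": [0,0,0],"jaw": 15}
    - {"slide": [-19,0,0],"dr": [0,0,0],"jaw": 15}
    - {"slide": [-24,0,0],"dr": [0,0,0],"jaw": 15}
    - {"slide": [-29,0,0],"dr": [0,0,0],"jaw": 15}
    - {"slide": [-33,0,0],"dr": [0,0,0],"jaw": 15}
    - {"slide": [-34,0,0],"dr": [0,0,0],"jaw": 15}

```text
clock: 70.15
position: [440.9, 66.1, 263.9]
ee_rot: [0.998, 0.059, 0.001, -0.0]
contact_force: [0.9, 2.2, 5.8]
gripper_width: 23.5
grasp_force: 59.8
```

Emit:
step_arm:
  motion:
    - {"slide": [-1,0,0],"dr": [0,0,0],"jaw": 15}
    - {"slide": [-2,0,0],"dr": [0,0,0],"jaw": 15}
    - {"slide": [-3,0,0],"dr": [0,0,0],"jaw": 15}
    - {"slide": [-4,0,0],"dr": [0,0,0],"jaw": 15}
    - {"slide": [-4,0,0],"dr": [0,0,0],"jaw": 15}
    - {"slide": [-4,0,0],"dr": [0,0,0],"jaw": 15}
    - {"slide": [-4,0,0],"dr": [0,0,0],"jaw": 15}
    - {"slide": [-4,0,0],"dr": [0,0,0],"jaw": 15}

```text
clock: 71.15
position: [440.0, 66.1, 263.9]
ee_rot: [0.998, 0.059, 0.004, -0.0]
contact_force: [10.9, 0.6, -0.1]
gripper_width: 23.1
grasp_force: 59.0
```

Emit:
step_arm:
  motion:
    - {"slide": [2,0,0],"dr": [0,0,0],"jaw": 15}
    - {"slide": [4,0,-1],"dr": [0,0,0],"jaw": 30}
    - {"slide": [4,0,-1],"dr": [0,0,0],"jaw": 50}
    - {"slide": [4,0,-1],"dr": [0,0,0],"jaw": 70}
    - {"slide": [4,0,-20],"dr": [0,0,0],"jaw": 70}
    - {"slide": [4,0,-50],"dr": [0,0,0],"jaw": 70}
    - {"slide": [4,0,-90],"dr": [0,0,0],"jaw": 70}
    - {"slide": [4,0,-130],"dr": [0,0,0],"jaw": 70}

```text
clock: 72.15
position: [440.2, 65.8, 394.1]
ee_rot: [0.998, 0.059, -0.001, 0.0]
contact_force: [0.6, 0.4, 0.7]
gripper_width: 69.8
grasp_force: 0.0
```

```bash
python3 go.py 560,0,395,-0.66 676.5,-65,395,-1.442 676.5,-65,297,-1.442
```

```text
now 72.2 [440.2  65.8 394.1] yaw 0.118 F [0.6 0.4 0.7] w 69.8 j [ 0.52 -0.01 -0.09 -0.   -1.49  1.17]
560,0,395,-0.66 slide [111.2, 79.5, -1.1] dr [0.01, 0.01, 5.58] rows 5.0
676.5,-65,395,-1.442 slide [131.9, -20.1, -0.0] dr [0.0, -0.0, 5.6] rows 5.0
676.5,-65,297,-1.442 slide [0.0, -0.0, 98.0] dr [0.0, 0.0, 0.0] rows 2.0
```

Emit:
step_arm:
  motion:
    - {"slide": [7,5,0],"dr": [0,0,0.4],"jaw": 70}
    - {"slide": [22,15,0],"dr": [0,0,1.1],"jaw": 70}
    - {"slide": [38,27,0],"dr": [0,0,1.9],"jaw": 70}
    - {"slide": [55,40,0],"dr": [0,0,2.8],"jaw": 70}
    - {"slide": [73,52,0],"dr": [0,0,3.7],"jaw": 70}
    - {"slide": [90,64,0],"dr": [0,0,4.6],"jaw": 70}
    - {"slide": [105,75,0],"dr": [0,0,5.3],"jaw": 70}
    - {"slide": [111,79.5,0],"dr": [0,0,5.58],"jaw": 70}

```text
clock: 73.15
position: [560.7, -0.1, 392.3]
ee_rot: [0.946, -0.325, -0.001, 0.001]
contact_force: [-0.0, -0.3, -0.1]
gripper_width: 70.0
grasp_force: 0.0
```

Emit:
step_arm:
  motion:
    - {"slide": [9,-1,0],"dr": [0,0,0.4],"jaw": 70}
    - {"slide": [27,-4,0],"dr": [0,0,1.1],"jaw": 70}
    - {"slide": [47,-7,0],"dr": [0,0,2.0],"jaw": 70}
    - {"slide": [68,-10,0],"dr": [0,0,2.9],"jaw": 70}
    - {"slide": [90,-14,0],"dr": [0,0,3.8],"jaw": 70}
    - {"slide": [110,-17,0],"dr": [0,0,4.7],"jaw": 70}
    - {"slide": [126,-19,0],"dr": [0,0,5.4],"jaw": 70}
    - {"slide": [132,-20,0],"dr": [0,0,5.6],"jaw": 70}

```text
clock: 74.15
position: [677.2, -65.0, 392.5]
ee_rot: [0.751, -0.66, -0.001, 0.001]
contact_force: [0.7, -0.8, -0.2]
gripper_width: 70.0
grasp_force: 0.0
```

```bash
python3 go.py 676.5,-65,298,-1.442
```

```text
now 74.2 [677.2 -65.  392.5] yaw -1.443 F [ 0.7 -0.8 -0.2] w 70.0 j [ 0.14  0.44  0.48 -0.   -1.62 -0.01]
676.5,-65,298,-1.442 slide [-0.1, 0.5, 94.5] dr [0.01, 0.0, -0.01] rows 2.0
```

Emit:
step_arm:
  motion:
    - {"slide": [0,0.5,10],"dr": [0,0,0],"jaw": 70}
    - {"slide": [0,0.5,26],"dr": [0,0,0],"jaw": 70}
    - {"slide": [0,0.5,46],"dr": [0,0,0],"jaw": 70}
    - {"slide": [0,0.5,65],"dr": [0,0,0],"jaw": 70}
    - {"slide": [0,0.5,81],"dr": [0,0,0],"jaw": 70}
    - {"slide": [0,0.5,91],"dr": [0,0,0],"jaw": 70}
    - {"slide": [0,0.5,95],"dr": [0,0,0],"jaw": 70}
    - {"slide": [0,0.5,95],"dr": [0,0,0],"jaw": 60}

```text
clock: 75.15
position: [676.7, -65.0, 298.5]
ee_rot: [0.751, -0.66, 0.0, -0.0]
contact_force: [-0.2, 0.5, -0.5]
gripper_width: 60.3
grasp_force: 0.0
```

Emit:
step_arm:
  motion:
    - {"slide": [0,0,0],"dr": [0,0,0],"jaw": 50}
    - {"slide": [0,0,0],"dr": [0,0,0],"jaw": 40}
    - {"slide": [0,0,0],"dr": [0,0,0],"jaw": 30}
    - {"slide": [0,0,0],"dr": [0,0,0],"jaw": 20}
    - {"slide": [0,0,0],"dr": [0,0,0],"jaw": 8}
    - {"slide": [0,0,0],"dr": [0,0,0],"jaw": 8}
    - {"slide": [0,0,0],"dr": [0,0,0],"jaw": 8}
    - {"slide": [0,0,0],"dr": [0,0,0],"jaw": 8}

```text
clock: 76.15
position: [674.2, -65.4, 298.7]
ee_rot: [0.751, -0.66, -0.002, 0.002]
contact_force: [-5.5, 0.2, 2.1]
gripper_width: 12.2
grasp_force: 58.4
```

Emit:
step_arm:
  motion:
    - {"slide": [0,6,0],"dr": [0,0,0],"jaw": 8}
    - {"slide": [0,12,0.6],"dr": [0,0,0],"jaw": 8}
    - {"slide": [0,18,1.4],"dr": [0,0,0],"jaw": 8}
    - {"slide": [0,24,2.4],"dr": [0,0,0],"jaw": 8}
    - {"slide": [0,30,3.8],"dr": [0,0,0],"jaw": 8}
    - {"slide": [0,36,5.5],"dr": [0,0,0],"jaw": 8}
    - {"slide": [0,42,7.5],"dr": [0,0,0],"jaw": 8}
    - {"slide": [0,47,9.5],"dr": [0,0,0],"jaw": 8}

```text
clock: 77.15
position: [633.5, -70.6, 292.2]
ee_rot: [0.751, -0.66, 0.005, -0.004]
contact_force: [6.4, 1.7, 6.2]
gripper_width: 11.7
grasp_force: 58.6
```

Emit:
step_arm:
  motion:
    - {"slide": [0,6,2.8],"dr": [0,0,0],"jaw": 8}
    - {"slide": [0,12,6],"dr": [0,0,0],"jaw": 8}
    - {"slide": [0,18,9.5],"dr": [0,0,0],"jaw": 8}
    - {"slide": [0,24,13.5],"dr": [0,0,0],"jaw": 8}
    - {"slide": [0,30,18.5],"dr": [0,0,0],"jaw": 8}
    - {"slide": [0,36,24],"dr": [0,0,0],"jaw": 8}
    - {"slide": [0,42,30],"dr": [0,0,0],"jaw": 8}
    - {"slide": [0,47,36],"dr": [0,0,0],"jaw": 8}

```text
clock: 78.15
position: [585.7, -76.7, 255.0]
ee_rot: [0.751, -0.66, 0.003, -0.003]
contact_force: [4.5, 0.5, 7.0]
gripper_width: 11.8
grasp_force: 63.5
```

Emit:
step_arm:
  motion:
    - {"slide": [0,2,2.5],"dr": [0,0,0],"jaw": 8}
    - {"slide": [0,4,5],"dr": [0,0,0],"jaw": 8}
    - {"slide": [0,6,8],"dr": [0,0,0],"jaw": 8}
    - {"slide": [0,7.5,10.5],"dr": [0,0,0],"jaw": 8}
    - {"slide": [0,8,11],"dr": [0,0,0],"jaw": 8}
    - {"slide": [0,8,11],"dr": [0,0,0],"jaw": 8}
    - {"slide": [0,8,11],"dr": [0,0,0],"jaw": 8}
    - {"slide": [0,8,11],"dr": [0,0,0],"jaw": 8}

```text
clock: 79.15
position: [578.3, -77.6, 244.3]
ee_rot: [0.751, -0.66, 0.003, -0.003]
contact_force: [4.4, 1.6, 6.6]
gripper_width: 11.9
grasp_force: 64.4
```

Emit:
step_arm:
  motion:
    - {"slide": [0,1,1.5],"dr": [0,0,0],"jaw": 8}
    - {"slide": [0,2,3],"dr": [0,0,0],"jaw": 8}
    - {"slide": [0,3,4.5],"dr": [0,0,0],"jaw": 8}
    - {"slide": [0,4,6],"dr": [0,0,0],"jaw": 8}
    - {"slide": [0,5,7.5],"dr": [0,0,0],"jaw": 8}
    - {"slide": [0,5,7.5],"dr": [0,0,0],"jaw": 8}
    - {"slide": [0,5,7.5],"dr": [0,0,0],"jaw": 8}
    - {"slide": [0,5,7.5],"dr": [0,0,0],"jaw": 8}

```text
clock: 80.15
position: [577.1, -77.9, 241.9]
ee_rot: [0.752, -0.659, 0.008, -0.007]
contact_force: [4.9, 5.5, 19.1]
gripper_width: 11.8
grasp_force: 65.7
```

```bash
python3 - <<'E'
from h import *
I=optics.get_image("top");cv2.imwrite("pics/t12.png",I)
b=I[130:250,195:305];c=optics.get_image("scene")[190:310,240:360]
cv2.imwrite("pics/a12.png",cv2.resize(np.hstack([b,c]),None,fx=3.4,fy=3.4,interpolation=cv2.INTER_CUBIC))
E
```

```text
(no output)
```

View pics/a12.png

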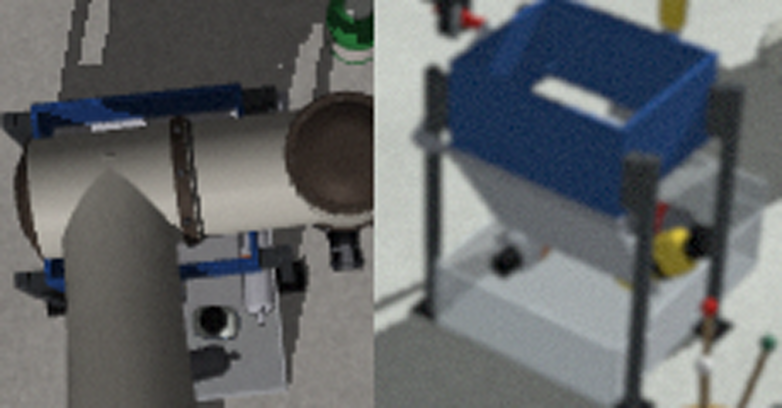

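The stop is reached (force rising, hardly any motion), and the bin's floor opening is clear. The tubes are in the crate: yellow at the scene crop (675,250), white at the top crop (258,290), one upright at the front at (213,320). I'll shut the trap slowly and watch the force.

Emit:
step_arm:
  motion:
    - {"slide": [0,-4,-6],"dr": [0,0,0],"jaw": 8}
    - {"slide": [0,-9,-13],"dr": [0,0,0],"jaw": 8}
    - {"slide": [0,-14,-19],"dr": [0,0,0],"jaw": 8}
    - {"slide": [0,-19,-24.5],"dr": [0,0,0],"jaw": 8}
    - {"slide": [0,-24,-29.5],"dr": [0,0,0],"jaw": 8}
    - {"slide": [0,-29,-34],"dr": [0,0,0],"jaw": 8}
    - {"slide": [0,-34,-38],"dr": [0,0,0],"jaw": 8}
    - {"slide": [0,-39,-41.5],"dr": [0,0,0],"jaw": 8}

```text
clock: 81.25
position: [603.6, -74.3, 274.6]
ee_rot: [0.751, -0.66, -0.006, 0.006]
contact_force: [-12.2, 0.5, -2.8]
gripper_width: 11.7
grasp_force: 59.6
```

Emit:
step_arm:
  motion:
    - {"slide": [0,-6,-3.5],"dr": [0,0,0],"jaw": 8}
    - {"slide": [0,-12,-6.5],"dr": [0,0,0],"jaw": 8}
    - {"slide": [0,-18,-9.5],"dr": [0,0,0],"jaw": 8}
    - {"slide": [0,-24,-12],"dr": [0,0,0],"jaw": 8}
    - {"slide": [0,-30,-14],"dr": [0,0,0],"jaw": 8}
    - {"slide": [0,-36,-16],"dr": [0,0,0],"jaw": 8}
    - {"slide": [0,-42,-17.5],"dr": [0,0,0],"jaw": 8}
    - {"slide": [0,-48,-18.5],"dr": [0,0,0],"jaw": 8}

```text
clock: 82.25
position: [651.7, -68.4, 299.8]
ee_rot: [0.751, -0.66, -0.002, 0.004]
contact_force: [-18.0, 2.7, 13.3]
gripper_width: 11.8
grasp_force: 58.8
```

Emit:
step_arm:
  motion:
    - {"slide": [0,-4,-0.5],"dr": [0,0,0],"jaw": 8}
    - {"slide": [0,-8,-1],"dr": [0,0,0],"jaw": 8}
    - {"slide": [0,-12,-1],"dr": [0,0,0],"jaw": 8}
    - {"slide": [0,-15,-1],"dr": [0,0,0],"jaw": 8}
    - {"slide": [0,-18,-1],"dr": [0,0,0],"jaw": 8}
    - {"slide": [0,-20,-1],"dr": [0,0,0],"jaw": 8}
    - {"slide": [0,-20,-1],"dr": [0,0,0],"jaw": 8}
    - {"slide": [0,-20,-1],"dr": [0,0,0],"jaw": 8}

```text
clock: 83.25
position: [674.2, -65.7, 302.6]
ee_rot: [0.752, -0.66, 0.001, 0.001]
contact_force: [-11.3, 3.0, 13.5]
gripper_width: 11.8
grasp_force: 60.1
```

Emit:
step_arm:
  motion:
    - {"slide": [0,-1,1],"dr": [0,0,0],"jaw": 8}
    - {"slide": [0,-2,2],"dr": [0,0,0],"jaw": 8}
    - {"slide": [0,-3,2],"dr": [0,0,0],"jaw": 8}
    - {"slide": [0,-4,2],"dr": [0,0,0],"jaw": 8}
    - {"slide": [0,-5,2],"dr": [0,0,0],"jaw": 8}
    - {"slide": [0,-6,2],"dr": [0,0,0],"jaw": 8}
    - {"slide": [0,-7,2],"dr": [0,0,0],"jaw": 8}
    - {"slide": [0,-8,2],"dr": [0,0,0],"jaw": 8}

```text
clock: 84.25
position: [677.2, -65.4, 302.5]
ee_rot: [0.752, -0.66, -0.002, 0.005]
contact_force: [-26.1, 4.3, 22.7]
gripper_width: 11.6
grasp_force: 61.2
```

Emit:
step_arm:
  motion:
    - {"slide": [0,-1,0],"dr": [0,0,0],"jaw": 8}
    - {"slide": [0,-2,0],"dr": [0,0,0],"jaw": 8}
    - {"slide": [0,-2,0],"dr": [0,0,0],"jaw": 8}
    - {"slide": [0,-2,0],"dr": [0,0,0],"jaw": 8}
    - {"slide": [0,-2,0],"dr": [0,0,0],"jaw": 8}
    - {"slide": [0,-2,0],"dr": [0,0,0],"jaw": 8}
    - {"slide": [0,-2,0],"dr": [0,0,0],"jaw": 8}
    - {"slide": [0,-2,0],"dr": [0,0,0],"jaw": 8}

```text
clock: 85.25
position: [677.3, -65.4, 302.4]
ee_rot: [0.752, -0.66, -0.004, 0.007]
contact_force: [-29.3, 5.0, 22.9]
gripper_width: 11.9
grasp_force: 61.3
```

Stopped at the same place as before (677.2), so the trap is shut. I'll ease off, release and go to the bolt.

Emit:
step_arm:
  motion:
    - {"slide": [0,3,-1],"dr": [0,0,0],"jaw": 8}
    - {"slide": [0,6,-3],"dr": [0,0,0],"jaw": 8}
    - {"slide": [0,8,-4],"dr": [0,0,0],"jaw": 20}
    - {"slide": [0,8,-4],"dr": [0,0,0],"jaw": 40}
    - {"slide": [0,8,-4],"dr": [0,0,0],"jaw": 60}
    - {"slide": [0,8,-4],"dr": [0,0,0],"jaw": 60}
    - {"slide": [0,8,-22],"dr": [0,0,0],"jaw": 60}
    - {"slide": [0,8,-45],"dr": [0,0,0],"jaw": 60}

```text
clock: 86.25
position: [678.6, -64.8, 337.6]
ee_rot: [0.751, -0.66, -0.001, 0.001]
contact_force: [-0.1, -0.1, -0.3]
gripper_width: 59.9
grasp_force: 0.0
```

Emit:
step_arm:
  motion:
    - {"slide": [0,0,-40],"dr": [0,0,0],"jaw": 70}
    - {"slide": [-15,3,-60],"dr": [0,0,-0.6],"jaw": 70}
    - {"slide": [-35,20,-60],"dr": [0,0,-1.6],"jaw": 70}
    - {"slide": [-55,45,-60],"dr": [0,0,-2.6],"jaw": 70}
    - {"slide": [-75,75,-60],"dr": [0,0,-3.6],"jaw": 70}
    - {"slide": [-95,105,-60],"dr": [0,0,-4.6],"jaw": 70}
    - {"slide": [-110,135,-60],"dr": [0,0,-5.6],"jaw": 70}
    - {"slide": [-120,160,-60],"dr": [0,0,-6.5],"jaw": 70}

```text
clock: 87.25
position: [503.6, 34.2, 398.4]
ee_rot: [0.965, -0.262, 0.0, -0.0]
contact_force: [-0.3, -0.0, -0.5]
gripper_width: 70.3
grasp_force: 0.0
```

```bash
python3 go.py 439,66,380,0.124 439,66,264,0.124
```

```text
now 87.2 [503.6  34.2 398.4] yaw -0.53 F [-0.3 -0.  -0.5] w 70.3 j [ 0.39  0.1   0.04  0.   -1.51  0.65]
439,66,380,0.124 slide [-71.8, 5.2, 18.4] dr [0.0, -0.0, -4.68] rows 4.0
439,66,264,0.124 slide [-0.0, -0.0, 116.0] dr [0.0, 0.0, 0.0] rows 2.0
```

Emit:
step_arm:
  motion:
    - {"slide": [-12,1,4],"dr": [0,0,-0.8],"jaw": 70}
    - {"slide": [-34,3,10],"dr": [0,0,-2.0],"jaw": 70}
    - {"slide": [-54,4,15],"dr": [0,0,-3.3],"jaw": 70}
    - {"slide": [-68,5,26],"dr": [0,0,-4.4],"jaw": 70}
    - {"slide": [-72,5,50],"dr": [0,0,-4.68],"jaw": 70}
    - {"slide": [-72,5,85],"dr": [0,0,-4.68],"jaw": 70}
    - {"slide": [-72,5,115],"dr": [0,0,-4.68],"jaw": 70}
    - {"slide": [-72,5,133],"dr": [0,0,-4.68],"jaw": 70}

```text
clock: 88.25
position: [439.5, 66.0, 263.7]
ee_rot: [0.998, 0.059, -0.001, 0.0]
contact_force: [0.2, 0.3, -0.3]
gripper_width: 69.8
grasp_force: 0.0
```

Emit:
step_arm:
  motion:
    - {"slide": [0,0,0],"dr": [0,0,0],"jaw": 55}
    - {"slide": [0,0,0],"dr": [0,0,0],"jaw": 40}
    - {"slide": [0,0,0],"dr": [0,0,0],"jaw": 30}
    - {"slide": [0,0,0],"dr": [0,0,0],"jaw": 15}
    - {"slide": [0,0,0],"dr": [0,0,0],"jaw": 15}
    - {"slide": [0,0,0],"dr": [0,0,0],"jaw": 15}
    - {"slide": [0,0,0],"dr": [0,0,0],"jaw": 15}
    - {"slide": [0,0,0],"dr": [0,0,0],"jaw": 15}

```text
clock: 89.25
position: [440.5, 66.1, 266.4]
ee_rot: [0.998, 0.059, 0.001, 0.0]
contact_force: [-1.2, -1.0, 5.3]
gripper_width: 22.8
grasp_force: 59.8
```

Emit:
step_arm:
  motion:
    - {"slide": [4,0,0],"dr": [0,0,0],"jaw": 15}
    - {"slide": [9,0,0],"dr": [0,0,0],"jaw": 15}
    - {"slide": [14,0,0],"dr": [0,0,0],"jaw": 15}
    - {"slide": [19,0,0],"dr": [0,0,0],"jaw": 15}
    - {"slide": [24,0,0],"dr": [0,0,0],"jaw": 15}
    - {"slide": [28,0,0],"dr": [0,0,0],"jaw": 15}
    - {"slide": [32,0,0],"dr": [0,0,0],"jaw": 15}
    - {"slide": [34,0,0],"dr": [0,0,0],"jaw": 15}

```text
clock: 90.25
position: [474.2, 70.4, 266.4]
ee_rot: [0.998, 0.06, 0.001, -0.0]
contact_force: [-2.1, 0.2, 6.3]
gripper_width: 23.3
grasp_force: 60.2
```

Emit:
step_arm:
  motion:
    - {"slide": [1,0,0],"dr": [0,0,0],"jaw": 15}
    - {"slide": [2,0,0],"dr": [0,0,0],"jaw": 15}
    - {"slide": [3,0,0],"dr": [0,0,0],"jaw": 15}
    - {"slide": [4,0,0],"dr": [0,0,0],"jaw": 15}
    - {"slide": [4,0,0],"dr": [0,0,0],"jaw": 15}
    - {"slide": [4,0,0],"dr": [0,0,0],"jaw": 15}
    - {"slide": [4,0,0],"dr": [0,0,0],"jaw": 15}
    - {"slide": [4,0,0],"dr": [0,0,0],"jaw": 15}

```text
clock: 91.25
position: [475.4, 70.4, 266.4]
ee_rot: [0.998, 0.059, -0.002, 0.0]
contact_force: [-9.8, 2.0, 11.1]
gripper_width: 23.1
grasp_force: 60.9
```

Bolt home: 35 mm of travel, then a firm stop. I'll release, retreat toward the robot and do a last check.

Emit:
step_arm:
  motion:
    - {"slide": [2,0,0],"dr": [0,0,0],"jaw": 30}
    - {"slide": [1,0,0],"dr": [0,0,0],"jaw": 45}
    - {"slide": [0,0,-1],"dr": [0,0,0],"jaw": 60}
    - {"slide": [0,0,-1],"dr": [0,0,0],"jaw": 60}
    - {"slide": [0,0,-10],"dr": [0,0,0],"jaw": 60}
    - {"slide": [0,0,-40],"dr": [0,0,0],"jaw": 60}
    - {"slide": [0,0,-80],"dr": [0,0,0],"jaw": 60}
    - {"slide": [0,0,-120],"dr": [0,0,0],"jaw": 60}

```text
clock: 92.25
position: [477.7, 70.5, 387.2]
ee_rot: [0.998, 0.059, 0.0, -0.0]
contact_force: [0.6, 1.5, 0.0]
gripper_width: 59.7
grasp_force: 0.0
```

Emit:
step_arm:
  motion:
    - {"slide": [-5,20,0],"dr": [0,0,0.5],"jaw": 60}
    - {"slide": [-15,60,0],"dr": [0,0,1.2],"jaw": 60}
    - {"slide": [-25,105,0],"dr": [0,0,2],"jaw": 60}
    - {"slide": [-35,150,0],"dr": [0,0,2.8],"jaw": 60}
    - {"slide": [-45,195,0],"dr": [0,0,3.5],"jaw": 60}
    - {"slide": [-55,240,0],"dr": [0,0,4.2],"jaw": 60}
    - {"slide": [-60,275,0],"dr": [0,0,4.8],"jaw": 60}
    - {"slide": [-65,290,0],"dr": [0,0,5],"jaw": 60}

```text
clock: 93.25
position: [447.3, -226.5, 385.5]
ee_rot: [0.958, -0.287, 0.0, 0.0]
contact_force: [-0.9, 0.3, -0.2]
gripper_width: 60.3
grasp_force: 0.0
```

```bash
python3 go.py; python3 - <<'E'
from h import *
I=optics.get_image("top");cv2.imwrite("pics/t13.png",I)
b=I[130:260,110:310];c=optics.get_image("scene")[170:340,240:450]
b=cv2.resize(b,(380,247),interpolation=cv2.INTER_CUBIC);c=cv2.resize(c,(420,340),interpolation=cv2.INTER_CUBIC)
o=np.zeros((340,800,3),np.uint8);o[:247,:380]=b;o[:,380:]=c
cv2.imwrite("pics/a13.png",o)
E
```

```text
now 93.2 [ 447.3 -226.5  385.5] yaw -0.582 F [-0.9  0.3 -0.2] w 60.3 j [-0.14  0.1   0.    0.   -1.48  1.13]
```

View pics/a13.png

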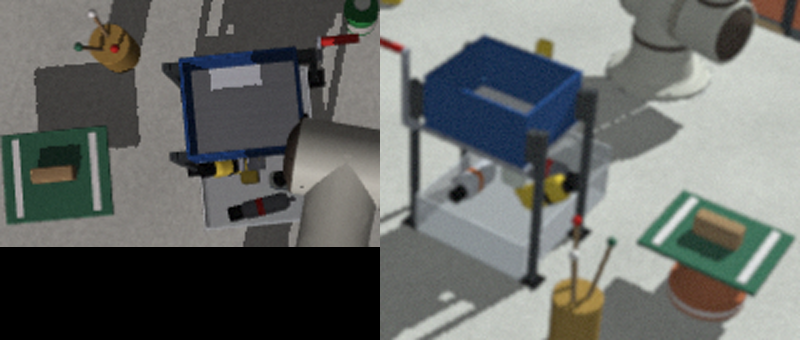

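The cover sits flat on its pot, the trap is shut with the lever upright, and the bin is empty. The yellow tube lies near the crate's left wall, so I'll measure its position numerically.

```bash
python3 - <<'E'
from h import *
I=cv2.imread("pics/t13.png");J=optics.get_image("scene");cv2.imwrite("pics/s13.png",J)
def comps(im,x,y,w,h):
    m=cv2.inRange(cv2.cvtColor(im,cv2.COLOR_BGR2HSV)[y:y+h,x:x+w],(18,110,50),(36,255,255))
    n,l,s,c=cv2.connectedComponentsWithStats(m)
    for i in range(1,n):
        if s[i,4]>8: print(s[i,:4]+[x,y,0,0],s[i,4],c[i]+[x,y])
print("top");comps(I,195,200,80,60);print("scene");comps(J,290,220,90,80)
for n,p in(("top",[(-180,100,70),(-180,100,100),(82,100,70),(-68,111,270),(-68,111,0)]),("scene",[(-180,100,100),(-176,100,70),(82,100,70),(-68,111,270),(-68,111,0)])):
    print(n,[proj(n,b2w(*q)).round(0)[0].tolist() for q in p])
E
```

```text
top
[223 215  10   8] 71 [227.3943662  218.29577465]
[235 214  11  13] 62 [240.51612903 221.9516129 ]
scene
[322 257  12  14] 132 [327.28787879 263.62121212]
[308 263   9  11] 66 [312.90909091 267.22727273]
top [[217.0, 252.0], [216.0, 252.0], [210.0, 171.0], [201.0, 213.0], [213.0, 219.0]]
scene [[356.0, 243.0], [354.0, 251.0], [311.0, 293.0], [346.0, 215.0], [339.0, 286.0]]
```

```bash
python3 - <<'E'
from h import *
inv=lambda P:R.from_euler("z",-BP[2]).apply(P-np.array([BP[0],BP[1],0]))
P,e=tri(np.array([327.3,263.6]),np.array([227.4,218.3]));print("body cap half",inv(P).round(0),e)
P,e=tri(np.array([319,265.5]),np.array([234.,217.5]));print("band",inv(P).round(0),e)
P,e=tri(np.array([337.,260]),np.array([221.,218.]));print("cap start?",inv(P).round(0),e)
E
```

```text
body cap half [-76.  58.  61.] 0.1285640766571342
band [-72.  35.  44.] 0.6882544145825572
cap start? [-78.  82.  85.] 1.7039894997536376
```

All four tubes have their centres within the crate. Yellow's is at about bin (-72, 35, 44), leaning on the left wall. The arm is clear of everything, so I'm handing in.

```bash
python3 -c "
from bench import arm
print(arm.job_done())"
```

```text
the job is handed in; nothing more can be done
None
```

I handed in the job at about 93 s: the cover is on the upturned pot, all four tubes are in the crate (the yellow one leaning on its left wall), and the trap is shut with its bolt home; the hand-in gave no verdict, one drop pressed on the bin rim with about 34 N, and I viewed 16 pictures, two over the limit of 14.

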